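# Unpack the radius blocks and send the worn blocks back

### The job

Unpack the new radius blocks: swing both flaps of the carton wide open and hang every block that is inside by its handle on the hook of its own colour on the walnut stand. Then lay every worn black sanding block flat, side by side, on the floor of the emptied carton, to go back to the maker, and fold both flaps down shut. Leave the other things on the bench where they are.

Things in the scene. Friction and masses are not known exactly. Their poses are not given: they have to be found in the camera images.
- carton: brown cardboard carton, fixed, 260 (x) x 150 (y) x 104 mm (z) outside, walls and floor 4 mm; origin: centre of its underside, z up. Two flaps hinged along its long top edges. Radius blocks stand inside in a row along x, some 70 mm apart, handle bars along the carton's y, bar tops 84 mm above the bench. The flaps, shut, leave a thumb opening 64 (x) x 46 mm (y) in the middle
- flap_left (a joint): the flap on the carton's +y side, angle in rad: 0 = shut flat, grows as it swings up and outwards, 1.57 upright, 2.7 fully open (stop). It stays wherever it is left (light friction, under 1 N at its edge). Starts sprung up by 0.25 to 0.55
- flap_right (a joint): the flap on the carton's -y side, likewise
- flap_left_hinge (a point): middle of the left flap's hinge line, at carton x = 0, y = +73 mm, z = 104 mm; the line runs along x. The flap is 260 mm long, 4 mm thick and reaches 70 mm from this line, but only 50 mm in the thumb notch in the middle of its free edge (64 mm wide along x)
- flap_right_hinge (a point): middle of the right flap's hinge line, at carton x = 0, y = -73 mm, z = 104 mm; the line runs along x. The flap is 260 mm long, 4 mm thick and reaches 70 mm from this line, but only 50 mm in the thumb notch in the middle of its free edge (64 mm wide along x)
- block_red: radius block with red D-handle, 0.14 to 0.28 kg: maple block 52 (x) x 100 (y) x 28 mm (z) with a red stripe; on top two posts 10 mm thick at y = +-45 mm carry a square bar 10 x 10 mm, 100 mm long along y, 70 to 80 mm above the underside; opening under the bar 80 mm wide, 42 mm high. Origin: centre of the underside. Stands in the carton, or is absent (None)
- block_red_handle (a point): middle of the underside of the red handle's bar (70 mm above the block's underside); its axes are the block's. When the block hangs, this rests on the hook's rod, 4 mm above the rod's axis
- block_blue: radius block with blue D-handle, 0.14 to 0.28 kg: maple block 52 (x) x 100 (y) x 28 mm (z) with a blue stripe; on top two posts 10 mm thick at y = +-45 mm carry a square bar 10 x 10 mm, 100 mm long along y, 70 to 80 mm above the underside; opening under the bar 80 mm wide, 42 mm high. Origin: centre of the underside. Stands in the carton, or is absent (None)
- block_blue_handle (a point): middle of the underside of the blue handle's bar (70 mm above the block's underside); its axes are the block's. When the block hangs, this rests on the hook's rod, 4 mm above the rod's axis
- block_yellow: radius block with yellow D-handle, 0.14 to 0.28 kg: maple block 52 (x) x 100 (y) x 28 mm (z) with a yellow stripe; on top two posts 10 mm thick at y = +-45 mm carry a square bar 10 x 10 mm, 100 mm long along y, 70 to 80 mm above the underside; opening under the bar 80 mm wide, 42 mm high. Origin: centre of the underside. Stands in the carton, or is absent (None)
- block_yellow_handle (a point): middle of the underside of the yellow handle's bar (70 mm above the block's underside); its axes are the block's. When the block hangs, this rests on the hook's rod, 4 mm above the rod's axis
- hook_red: red hook with red plate on the front of the walnut stand. Origin: on the rod's axis where it leaves the plate, 165 mm above the bench, 4 mm off the board. Rod 8 mm thick, runs 85 mm level along its own -x (towards the robot), then an upturned tip, its top 20 mm above the rod's axis, 96 mm out. z up. The three hooks are 115 mm apart, their order changes
- hook_blue: blue hook with blue plate on the front of the walnut stand. Origin: on the rod's axis where it leaves the plate, 165 mm above the bench, 4 mm off the board. Rod 8 mm thick, runs 85 mm level along its own -x (towards the robot), then an upturned tip, its top 20 mm above the rod's axis, 96 mm out. z up. The three hooks are 115 mm apart, their order changes
- hook_yellow: yellow hook with yellow plate on the front of the walnut stand. Origin: on the rod's axis where it leaves the plate, 165 mm above the bench, 4 mm off the board. Rod 8 mm thick, runs 85 mm level along its own -x (towards the robot), then an upturned tip, its top 20 mm above the rod's axis, 96 mm out. z up. The three hooks are 115 mm apart, their order changes
- stand: walnut stand, fixed: foot 130 (x) x 440 (y) x 18 mm two end posts and between them a board 18 x 440 x 48 mm from 142 to 190 mm above the bench, hooks on its -x face; a chrome spring clip (top at 218 mm) holds a steel radius gauge to its +y end. Origin: centre of the foot's underside
- old_block_a: worn black phenolic sanding block, 115 (x) x 50 (y) x 38 mm (z), 0.18 to 0.35 kg, lying on the mat; origin: centre of its underside. There are one or two of them (None if absent)
- old_block_b: worn black phenolic sanding block, 115 (x) x 50 (y) x 38 mm (z), 0.18 to 0.35 kg, lying on the mat; origin: centre of its underside. There are one or two of them (None if absent)
- dish: green ceramic dish of fret ends, 112 mm across, 30 mm high; bystander; origin: centre of its underside
- rocker: chrome fret rocker, a flat plate 80 x 50 x 5 mm; bystander; origin on its underside
- caul: ebony fret caul 110 (x) x 26 (y) x 24 mm with an upright brass stem up to 50 mm; bystander; origin: centre of its underside
- hammer: fret hammer, 220 mm long along its x, lying; bystander
- file: crowning file with a wooden handle, 220 mm long along its x, 26 mm high, lying; bystander
- oil: amber bottle with a black cap, 48 mm across, 110 mm high; bystander; origin: centre of its underside
Things that resemble listed ones, but are neither listed nor needed, are in the scene too. Leave any pink or white look-alike of the block_yellow alone.

How it is judged:
By the outcome, as a careful person would: the job done as asked, in the order asked, and still so for the second after the job is handed in, with the robot touching nothing.
Of block_red, block_blue, block_yellow only 2 to 3 are there at a start; the rules pass over those that are not, and their reading is None.
Of old_block_a, old_block_b only 1 to 2 are there at a start; the rules pass over those that are not, and their reading is None.
At some moment in a run one of old_block_a, old_block_b may be knocked a few centimetres aside while the robot is not near it.
It also fails if it takes over 210 s, if anything falls off the work surface, if the arm or the gripper's body presses on something with over 40 N, if the wrist force passes 120 N, or if a joint passes its speed limit or range.

### The arm

A 7-joint arm with a two-finger parallel gripper is mounted at the origin on the work surface. World frame = base frame: x ahead of the robot, y to its left, z up, the work surface at z = 0. Lengths are in m, angles in rad, forces in N, time in s.
With the tool pointing down it reaches from about 0.425 to 0.825 m from the base axis. Payload 3.6 kg.
Tool frame: the origin (TCP) lies midway between the tips of the shut fingers; the grasp point (between the pads) lies bot.grip_depth behind it (bot.grip_depth is the distance from the TCP to the grasp point, in m); z points along the fingers, y is the line along which they close (so a half turn about z gives the same grasp; the last joint's range is limited). The gripper opens to 93 mm and grips with 3 to 60 N. Pads are 15 mm wide; open, the fingers measure 128 mm over their backs; the gripper's body (75 mm by 188 mm) begins 65 mm behind the grasp point.
Start: joints at [-1.282, 0.615, -0.013, 1.423, 0.008, 1.103, -0.04], TCP at [0.201, 0.618, 0.219] pointing down, gripper open.
Joint ranges: [-3.12, 3.12], [-0.3, 2.06], [-1.34, 1.32], [0.26, 2.42], [-1.36, 4.5], [0.01, 1.98], [-2.84, 2.84]. Speed limits (rad/s): [2.79, 2.79, 3.14, 3.14, 3.14, 3.14, 3.14].

### API

Orientations are given as a unit quaternion [x, y, z, w].
In Python, from station import bot, get_image gives the robot as it stands.
- The arm moves only by the tool apply_moves, never from a script. Its argument "increments" is a list of rows, each a list of 4 numbers: the shift along the tool's x, y, z in units of 20 mm (1.0 is 20 mm), then the turn about the tool's z in units of 0.15 rad (1.0 is 0.15 rad). A call has 1 to 10 rows; each row shifts and turns the commanded pose from where the row before left it, along the tool's axes as they then stand; what a row does not reach is not made up. A row lasts 1/8 s, in which the tool goes at most 62.5 mm and 10.7 degrees, less where a joint would pass 70% of its speed; a pose out of reach is approached as far as the arm can. A call with a number of a shift or a turn outside -1 to 1 is refused whole. A call with a gripper value outside its range is refused whole. "hand" is the opening, from 0 (shut) to 1 (fully open), set as the call begins (left out, the last holds). The fingers move at their own pace and stop on an object; the grip force is fixed at half the most. Time passes only in rows, so rows that do not move let the fingers close. It gives the time, the measured TCP pose, the force, the opening and the grip force at its end, in the units of the state.
- bot.get_state(): the state, without advancing time (a new reading comes with each control period).
- get_image(name): name is "scene" or "top"; returns a dict with "frame" (420x560x3 uint8, red, green, blue), "vertical_fov" (degrees; the focal length in pixels is half the picture's height over the tangent of half this angle, whatever the lens; pixels are square), "cx", "cy" (the principal point, pixels), "world_to_cam" (4x4, takes a point from world to camera coordinates). Camera axes: x right, y down, z forward; pixel columns grow to the right and rows downward; lengths in m; the calibration is good to about 2 mm. A picture is of the moment at which its call begins. There is no depth.
- bot.close_job(): hands the job in; it is judged then, once.
The state is a dict: "time_s": time; "joint_pos": joint angles; "dq": joint speeds; "effort": joint torques, N m; "eef_pos": TCP position; "tcp_rot": TCP orientation; "force": force on the tool from outside, world axes, zero at the start; "moment": the same for the moment, N m; "opening": finger opening in m; "grasp_force": force on a finger pad.
Only numpy, scipy, OpenCV 4.12 (cv2) and the standard library are available. Lean on these libraries where they do the work, as an engineer would, in place of code of your own. Each camera call takes 0.05 s, during which the arm holds its last target. There are 200 camera calls.

## Working session

There is one attempt and no reset: what is moved stays moved. The work goes in short steps, Python scripts to look and compute and a tool call to move; the robot and the scene stay as the last step left them, time stands still between calls to the robot, and variables do not carry over. Pictures are saved under pics/ and viewed, at most 14 in all, crops included, and the job is handed in when it is done.

Besides the shell and the picture viewer there is one more tool, called after ">>>" as name([rows], argument=value, ...), one row to a line, values as JSON. apply_moves: Moves the arm, as the interface text tells. Shifts and turns lie within -1 to 1; 1 stands for 20 mm of shift or 0.15 rad of turn. Its arguments: {"type":"object","properties":{"increments":{"type":"array","items":{"type":"array","items":{"type":"number"}}},"hand":{"type":"number"}},"required":["increments"]}

```bash
mkdir -p pics; cat > h.py <<'E'
import numpy as np, cv2
from station import bot, get_image
def snap(name, fn, crop=None, scale=1):
    im=get_image(name); f=im["frame"][:,:,::-1]
    if crop: x0,y0,x1,y1=crop; f=f[y0:y1,x0:x1]
    if scale!=1: f=cv2.resize(f,None,fx=scale,fy=scale,interpolation=cv2.INTER_CUBIC)
    cv2.imwrite("pics/"+fn,f); return im
def ray(im,u,v):
    h=im["frame"].shape[0]; F=h/2/np.tan(np.radians(im["vertical_fov"])/2)
    T=np.array(im["world_to_cam"]);R=T[:3,:3];c=-R.T@T[:3,3]
    return c,R.T@np.array([(u-im["cx"])/F,(v-im["cy"])/F,1.])
def at_z(im,u,v,z):
    c,d=ray(im,u,v); return c+d*(z-c[2])/d[2]
def proj(im,p):
    h=im["frame"].shape[0]; F=h/2/np.tan(np.radians(im["vertical_fov"])/2)
    T=np.array(im["world_to_cam"]);q=T[:3,:3]@np.array(p)+T[:3,3]
    return np.array([F*q[0]/q[2]+im["cx"],F*q[1]/q[2]+im["cy"]])
E
python3 - <<'E'
from h import *
for n in("scene","top"):
    im=snap(n,n+"0.png",scale=1.42); 
    c,d=ray(im,280,210); print(n,c.round(3),d.round(3),im["vertical_fov"],im["cx"],im["cy"])
s=bot.get_state();print(s,bot.grip_depth)
E
```

```text
scene [ 1.327 -0.228  1.432] [-0.517  0.201 -0.832] 43.89914198830351 276.2471371542887 208.66607919999905
top [0.347 0.08  1.453] [ 0.108  0.015 -0.994] 54.730913398742814 278.25911313583384 212.7971962909819
{'time_s': 0.1, 'joint_pos': array([-1.28250222,  0.61584096, -0.01262116,  1.42472649,  0.00811866,
        1.10341873, -0.04042562]), 'dq': array([-0.00015915, -0.00017297, -0.00084458, -0.00477447, -0.00047258,
        0.00120673,  0.0003997 ]), 'effort': array([ 1.17667307e-03, -4.60045123e+01,  2.10101623e-01, -1.66247553e+01,
       -6.11865101e-02,  1.68681104e-02,  9.08056563e-05]), 'eef_pos': array([0.20102365, 0.61738107, 0.21758907]), 'tcp_rot': array([ 1.56722189e-01,  9.87642032e-01, -1.16026011e-03, -1.62021608e-04]), 'force': array([-0.45718158, -0.17702997,  0.27235021]), 'moment': array([0.01948656, 0.03678455, 0.01539007]), 'grasp_force': 0.0, 'opening': 0.09297616216510182} 0.0188
```

View pics/scene0.png

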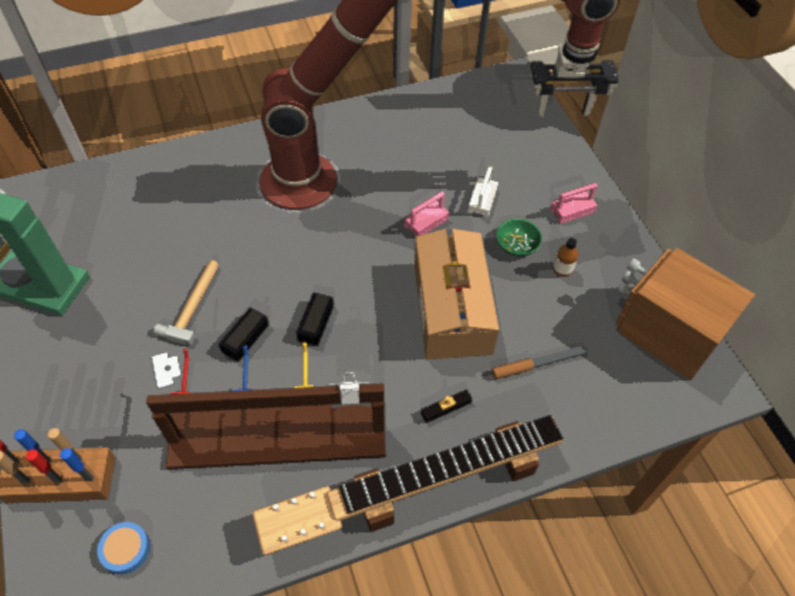

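View pics/top0.png

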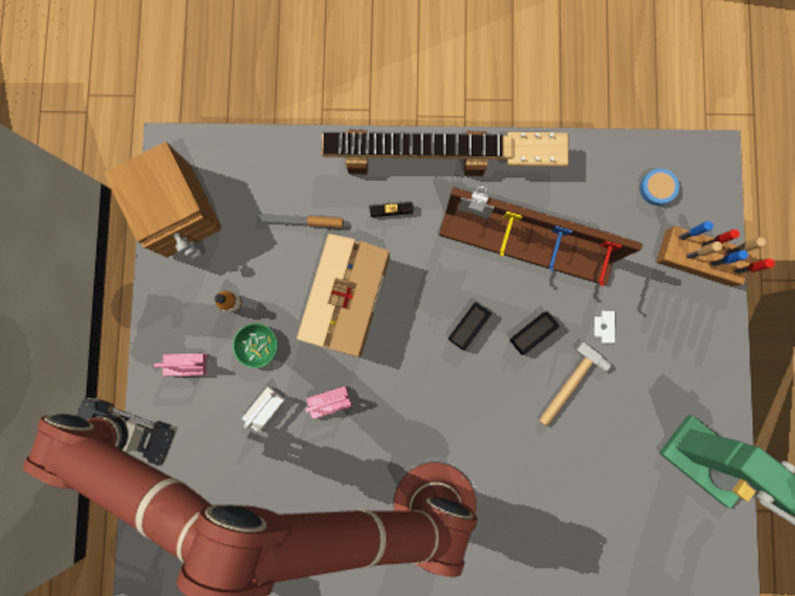

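The scene shows the carton at about (455,285) and the top view shows it at (343,295), with its flaps sprung up. In the top view the black blocks are at (470,325) and (535,333). The hooks run yellow (510,235), blue (560,248), red (607,262). Possible confusions: pink blocks (182,364) and (328,402), white block (263,410), and the ebony caul (391,209), which could pass for a black block. All of the look-alikes are outside the carton. I'll check with close crops.

```bash
python3 - <<'E'
from h import *
im=get_image("top"); f=im["frame"][:,:,::-1]
a=cv2.resize(f[155:260,200:300],None,fx=5.7,fy=5.7,interpolation=cv2.INTER_CUBIC)
cv2.imwrite("pics/c1.png",a)
b=cv2.resize(f[125:255,305:460],None,fx=4.6,fy=4.6,interpolation=cv2.INTER_CUBIC)
cv2.imwrite("pics/c2.png",b)
s=get_image("scene");g=s["frame"][:,:,::-1]
cv2.imwrite("pics/c3.png",cv2.resize(g[155:255,280:360],None,fx=5.9,fy=5.9,interpolation=cv2.INTER_CUBIC))
E
```

```text
(no output)
```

View pics/c1.png

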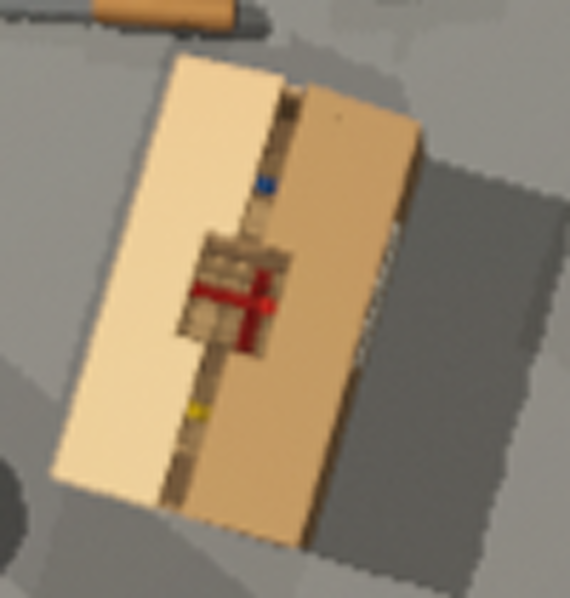

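View pics/c2.png

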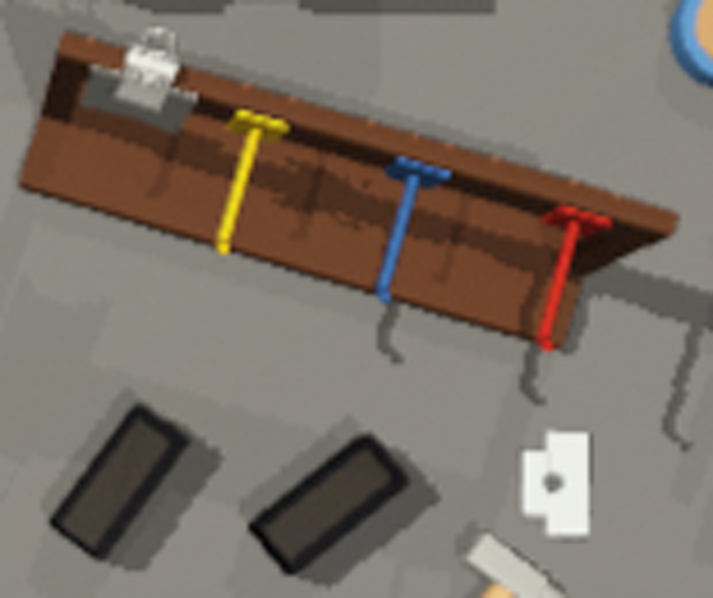

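View pics/c3.png

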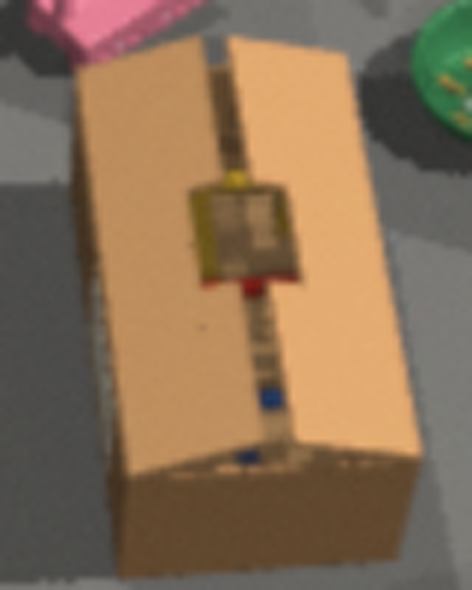

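c1 shows blue (265,185), red (230,295) and yellow (197,410) handles, so all three blocks are in the carton. The left hinge edge runs (178,52)–(50,478) and the right one (425,130)–(305,548). c2 shows the hook bases at (258,125), (417,175) and (575,220), and the corners of both black blocks. c3 shows blue, red and yellow in the same order. Next I'll compute positions.

```bash
cat >> h.py <<'E'
from scipy.spatial.transform import Rotation as Ro
def plan(x,y,z,yaw=None,quiet=False):
    """moves in tool units; yaw (deg) = world heading of tool y (closing line), mod 180. Turn in place first, then shift."""
    s=bot.get_state(); R=Ro.from_quat(s["tcp_rot"]).as_matrix(); t=0
    h=np.degrees(np.arctan2(R[1,1],R[0,1]))
    if yaw is not None:
        d=(yaw-h+90)%180-90; t=-np.radians(d)   # tool z is down
        R=R@Ro.from_rotvec([0,0,t]).as_matrix()
    d=R.T@(np.array([x,y,z])-s["eef_pos"])
    print("turn units",round(t/.15,2),"shift units (tool axes after turn)",(d/.02).round(2),"| pos",s["eef_pos"].round(4),"head",round(h,1),"tilt",R[:,2].round(3),"t",s["time_s"],"q7",s["joint_pos"][6].round(2),"open",round(s["opening"],4))
E
python3 - <<'E'
from h import *
t=get_image("top"); s=get_image("scene")
def c(im,ox,oy,k,pts,z): return np.array([at_z(im,ox+(x+.5)/k-.5,oy+(y+.5)/k-.5,z) for x,y in pts])[:,:2]
A=c(t,200,155,5.7,[(178,52),(50,478),(305,548),(425,128)],.104)
B=c(s,280,155,5.9,[(420,455),(345,55),(78,70),(128,475)],.104)
for P in(A,B):
    print(P.round(4).tolist(),'ctr',P.mean(0).round(4),'yaw',[round(np.degrees(np.arctan2(*(P[i]-P[j])[::-1])),1) for i,j in((0,1),(3,2))])
for n,p in dict(blue=(265,185),red=(262,305),yel=(197,410)).items(): print(n,c(t,200,155,5.7,[p],.084).round(4))
H=c(t,305,125,4.6,[(258,127),(415,175),(575,222)],.165);print('hooks',H.round(4),np.degrees(np.arctan2(*(H[0]-H[2])[::-1])),np.linalg.norm(H[0]-H[2]))
T=c(t,305,125,4.6,[(225,248),(384,296),(546,346)],.183);print('tips',T.round(4), np.degrees(np.arctan2(*(H-T).mean(0)[::-1])))
for P in([(140,405),(188,440),(100,560),(52,522)],[(370,432),(410,480),(292,574),(250,528)]):
    Q=c(t,305,125,4.6,P,.038); print('old',Q.mean(0).round(4),[np.linalg.norm(Q[i]-Q[i-1]).round(4) for i in range(4)], np.degrees(np.arctan2(*(Q[0]-Q[3])[::-1])),np.degrees(np.arctan2(*(Q[1]-Q[2])[::-1])))
E
```

```text
[[0.6483, 0.2705], [0.3939, 0.3373], [0.3562, 0.1871], [0.6049, 0.1226]] ctr [0.5008 0.2294] yaw [np.float64(-14.7), np.float64(-14.5)]
[[0.6444, 0.2659], [0.394, 0.3329], [0.3555, 0.1897], [0.6066, 0.1221]] ctr [0.5001 0.2276] yaw [np.float64(-15.0), np.float64(-15.1)]
blue [[0.5725 0.2184]]
red [[0.5001 0.2182]]
yel [[0.4366 0.2551]]
hooks [[ 0.6792 -0.1571]
 [ 0.6467 -0.2664]
 [ 0.6152 -0.3769]] 73.75973845136603 0.22893600074249842
tips [[ 0.5893 -0.1311]
 [ 0.5578 -0.2397]
 [ 0.5253 -0.3493]] -16.604224196819427
old [ 0.4363 -0.0763] [np.float64(0.1116), np.float64(0.0448), np.float64(0.1132), np.float64(0.0459)] -36.137104287599946 -35.58055029849381
old [ 0.4229 -0.2349] [np.float64(0.1172), np.float64(0.0466), np.float64(0.1147), np.float64(0.0463)] -50.59751715171909 -50.80559635151055
```

```bash
cat >> h.py <<'E'
CC=np.array([.5003,.2285]); CY=np.radians(-14.8)
def car(x,y): # carton frame m -> world
    c,s=np.cos(CY),np.sin(CY); return CC+np.array([c*x-s*y,s*x+c*y])
E
python3 - <<'E'
from h import *
plan(*car(0,0),.17,-14.8)
E
```

```text
turn units 10.1 shift units (tool axes after turn) [-15.    19.43   2.43] | pos [0.2011 0.6178 0.2183] head 72.0 tilt [-0.    -0.001 -1.   ] t 0.3 q7 -0.04 open 0.093
```

>>> apply_moves([
  [0,0,0,1],
  [0,0,0,1],
  [0,0,0,1],
  [0,0,0,1],
  [0,0,0,1],
  [0,0,0,1],
  [0,0,0,1],
  [0,0,0,1],
  [0,0,0,1],
  [0,0,0,1],
], hand=0)

```text
time_s: 1.55
eef_pos: [0.201, 0.618, 0.2185]
tcp_rot: [0.789, 0.614, -0.0, -0.0]
force: [-0.9, 0.2, -0.1]
opening: 0.0012
grasp_force: 0.0
```

>>> apply_moves([
  [-0.75,0.97,0,0],
  [-0.75,0.97,0,0],
  [-0.75,0.97,0,0],
  [-0.75,0.97,0,0],
  [-0.75,0.97,0,0],
  [-0.75,0.97,0,0],
  [-0.75,0.97,0,0],
  [-0.75,0.97,0,0],
  [-0.75,0.97,0,0],
  [-0.75,0.97,0,0],
])

```text
time_s: 2.8
eef_pos: [0.3541, 0.4244, 0.2188]
tcp_rot: [0.788, 0.616, 0.0, -0.0]
force: [-0.0, 0.3, -0.1]
opening: 0.0004
grasp_force: 0.0
```

>>> apply_moves([
  [-0.75,0.97,0,0],
  [-0.75,0.97,0,0],
  [-0.75,0.97,0,0],
  [-0.75,0.97,0,0],
  [-0.75,0.97,0,0],
  [-0.75,0.97,0,0],
  [-0.75,0.97,0,0],
  [-0.75,0.97,0,0],
  [-0.75,0.97,0,0],
  [-0.75,0.97,0,0],
])

```text
time_s: 4.05
eef_pos: [0.5058, 0.2319, 0.2187]
tcp_rot: [0.788, 0.616, 0.0, -0.0]
force: [0.3, 0.4, -0.2]
opening: 0.0002
grasp_force: 0.0
```

```bash
python3 - <<'E'
from h import *
plan(*car(0,0),.098,-14.8)
print(bot.get_state()["tcp_rot"], bot.get_state()["force"])
E
```

```text
turn units 0.09 shift units (tool axes after turn) [-0.23 -0.22  6.04] | pos [0.5058 0.2319 0.2187] head -14.0 tilt [ 0.  0. -1.] t 4.05 q7 -0.48 open 0.0002
[ 7.87982704e-01  6.15697365e-01  9.09183824e-05 -7.43690912e-05] [ 0.26887745  0.38875633 -0.16472197]
```

>>> apply_moves([
  [-0.23,-0.22,0,0.09],
  [0,0,1,0],
  [0,0,1,0],
  [0,0,1,0],
  [0,0,1,0],
  [0,0,1,0],
  [0,0,1,0],
  [0,0,0,0],
])

```text
time_s: 5.05
eef_pos: [0.4976, 0.2304, 0.0975]
tcp_rot: [0.792, 0.611, -0.002, -0.001]
force: [0.2, -0.8, 0.9]
opening: 0.0004
grasp_force: 0.0
```

>>> apply_moves([
  [0.4,0,0,0],
  [0.35,0,0,0],
  [0.25,0,-0.3,0],
  [0.25,0,-0.3,0],
  [0.3,0,-0.35,0],
  [0.35,0,-0.4,0],
  [0.4,0,-0.3,0],
  [0.45,0,-0.2,0],
  [0.45,0,0,0],
  [0.45,0,0,0],
])

```text
time_s: 6.3
eef_pos: [0.5184, 0.301, 0.1353]
tcp_rot: [0.792, 0.611, -0.0, -0.0]
force: [-0.1, -0.2, 0.1]
opening: 0.0003
grasp_force: 0.3
```

```bash
python3 - <<'E'
from h import *
plan(*car(0,.095),.13,-14.8)
a=snap("scene","x.png"); b=get_image("top")
f=np.hstack([cv2.resize(a["frame"][140:270,260:380,::-1],None,fx=3.3,fy=3.3),cv2.resize(b["frame"][145:275,190:310,::-1],None,fx=3.3,fy=3.3)])
cv2.imwrite("pics/f1.png",f)
E
```

```text
turn units 0.01 shift units (tool axes after turn) [1.01 0.05 0.27] | pos [0.5184 0.301  0.1353] head -14.7 tilt [-0.001 -0.    -1.   ] t 6.3 q7 -0.54 open 0.0003
```

View pics/f1.png

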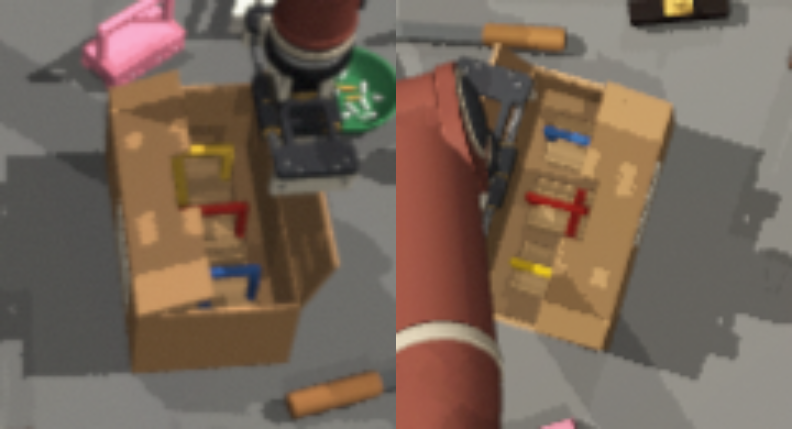

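f1 shows the left flap past upright, at scene crop (320,240), with the finger on its inner face.

>>> apply_moves([
  [0.5,0,0.05,0],
  [0.5,0,0.05,0],
  [0.5,0,0.05,0],
  [0.5,0,0.1,0],
  [0,0,0.05,0],
  [0,0,0,0],
])

```text
time_s: 7.15
eef_pos: [0.5286, 0.3389, 0.1295]
tcp_rot: [0.792, 0.61, -0.0, 0.0]
force: [-0.3, -0.0, 0.2]
opening: 0.0008
grasp_force: 0.0
```

>>> apply_moves([
  [-0.5,0,-1,0],
  [-1,0,0,0],
  [-1,0,0,0],
  [-1,0,0,0],
  [-1,0,0,0],
  [-1,0,0,0],
  [-0.25,0,0.6,0],
  [0,0,1,0],
  [0,0,1,0],
  [0,0,0,0],
])

```text
time_s: 8.4
eef_pos: [0.498, 0.2278, 0.0959]
tcp_rot: [0.792, 0.611, -0.002, -0.001]
force: [-0.4, -0.4, -0.0]
opening: 0.0006
grasp_force: 0.0
```

```bash
python3 - <<'E'
from h import *
plan(*car(0,0),.098,-14.8)
E
```

```text
turn units 0.01 shift units (tool axes after turn) [ 0.06  0.1  -0.11] | pos [0.498  0.2278 0.0959] head -14.7 tilt [-0.004 -0.001 -1.   ] t 8.4 q7 -0.41 open 0.0006
```

>>> apply_moves([
  [-0.4,0,0,0],
  [-0.35,0,0,0],
  [-0.25,0,-0.3,0],
  [-0.25,0,-0.3,0],
  [-0.3,0,-0.35,0],
  [-0.35,0,-0.4,0],
  [-0.4,0,-0.3,0],
  [-0.45,0,-0.2,0],
  [-0.45,0,0,0],
  [-0.45,0,0,0],
])

```text
time_s: 9.65
eef_pos: [0.4804, 0.1566, 0.1345]
tcp_rot: [0.792, 0.61, -0.0, -0.0]
force: [-0.7, 0.5, -0.8]
opening: 0.0006
grasp_force: 0.3
```

>>> apply_moves([
  [-0.5,0,0,0],
  [-0.5,0,0,0],
  [-0.5,0,0.1,0],
  [-0.5,0,0.1,0],
  [-0.3,0,0.1,0],
  [0,0,0,0],
])

```text
time_s: 10.4
eef_pos: [0.4688, 0.1121, 0.1285]
tcp_rot: [0.792, 0.61, -0.0, -0.0]
force: [-0.1, 0.2, 0.9]
opening: 0.0003
grasp_force: 0.0
```

>>> apply_moves([
  [0.5,0,-1,0],
  [0,0,-1,0],
  [0,0,-1,0],
  [0,0,-1,0],
  [0,0,-1,0],
  [-1,0,0,0],
  [-1,0,0,0],
  [-1,0,0,0],
  [-1,0,0,0],
  [-1,0,0,0],
], hand=0.5)

```text
time_s: 11.65
eef_pos: [0.4451, 0.0237, 0.2281]
tcp_rot: [0.793, 0.61, -0.001, -0.0]
force: [0.5, -0.9, 0.2]
opening: 0.0463
grasp_force: 0.0
```

```bash
python3 - <<'E'
from h import *
plan(*car(.07,0),.13,-14.8)
a=get_image("scene"); b=get_image("top")
f=np.hstack([cv2.resize(a["frame"][140:270,240:380,::-1],None,fx=2.8,fy=2.8),cv2.resize(b["frame"][145:275,180:320,::-1],None,fx=2.8,fy=2.8)])
cv2.imwrite("pics/f2.png",f)
E
```

```text
turn units -0.01 shift units (tool axes after turn) [10.61  3.56  4.89] | pos [0.4451 0.0237 0.2281] head -14.8 tilt [-0.001 -0.    -1.   ] t 11.65 q7 -0.15 open 0.0463
```

View pics/f2.png

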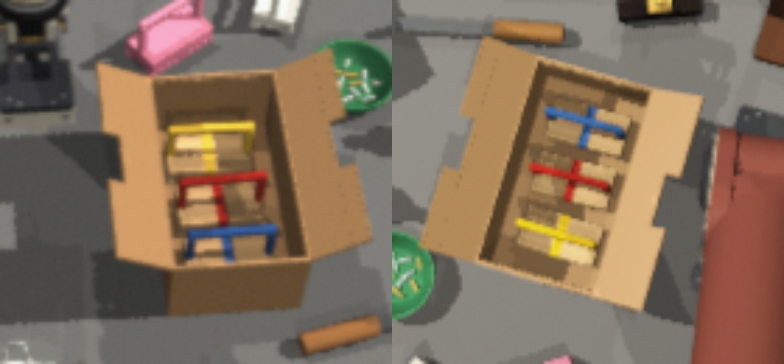

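f2 shows both flaps wide open, with the blue (586,122), red (571,180) and yellow (557,236) bars fully visible in the top half. I'll fit the bar lines by colour.

```bash
cat >> h.py <<'E'
HUE=dict(red=[(0,6),(174,180)],blue=[(104,125)],yellow=[(23,33)])
def bars(im,z=.084,box=(200,155,310,270)):
    hsv=cv2.cvtColor(im["frame"],cv2.COLOR_RGB2HSV); x0,y0,x1,y1=box
    for n,rs in HUE.items():
        m=sum([(hsv[...,0]>=a)&(hsv[...,0]<=b) for a,b in rs])>0
        m&=(hsv[...,1]>160)&(hsv[...,2]>80)
        v,u=np.nonzero(m[y0:y1,x0:x1]); 
        P=np.array([at_z(im,a+x0,b+y0,z)[:2] for a,b in zip(u,v)])-CC
        c,s=np.cos(CY),np.sin(CY); P=P@np.array([[c,-s],[s,c]])
        mid=(P[:,1].min()+P[:,1].max())/2; k=abs(P[:,1]-mid)>16
        f=np.polyfit(P[k,1],P[k,0],1)
        print(n,len(P),"carton mid",np.polyval(f,mid).round(4),mid.round(4),"len",np.ptp(P[:,1]).round(4),"yaw rel deg",round(-np.degrees(np.arctan(f[0])),1))
E
python3 - <<'E'
from h import *
bars(get_image("top"))
E
```

```text
Traceback (most recent call last):
  File "h.py", line 41, in bars
    f=np.polyfit(P[k,1],P[k,0],1)
TypeError: expected non-empty vector for x
```

```bash
python3 - <<'E'
from h import *
im=get_image("top"); hsv=cv2.cvtColor(im["frame"],cv2.COLOR_RGB2HSV)
for n,(a,b) in dict(blue=((547,111),(625,134)),red=((533,170),(609,188)),yellow=((517,224),(596,247))).items():
    for t in(.15,.35,.65,.85):
        u=180+(a[0]+t*(b[0]-a[0])-392)/2.8; v=145+(a[1]+t*(b[1]-a[1]))/2.8
        w=hsv[int(v)-1:int(v)+3,int(round(u))].tolist(); print(n,w)
E
```

```text
blue [[112, 97, 157], [107, 157, 174], [106, 164, 159], [6, 50, 139]]
blue [[108, 134, 162], [106, 161, 169], [129, 33, 122], [17, 114, 155]]
blue [[111, 98, 159], [106, 163, 175], [107, 144, 133], [13, 82, 115]]
blue [[108, 135, 144], [107, 163, 147], [125, 46, 99], [16, 108, 113]]
red [[2, 210, 205], [2, 213, 187], [14, 138, 175], [17, 120, 180]]
red [[3, 203, 176], [2, 215, 178], [8, 169, 143], [16, 128, 139]]
red [[5, 196, 180], [2, 212, 179], [8, 168, 144], [17, 128, 138]]
red [[2, 209, 184], [3, 199, 149], [14, 134, 137], [16, 124, 144]]
yellow [[27, 224, 238], [26, 210, 225], [21, 145, 192], [17, 119, 185]]
yellow [[26, 202, 225], [27, 223, 239], [25, 210, 216], [20, 137, 190]]
yellow [[25, 220, 227], [25, 227, 224], [21, 164, 187], [20, 104, 225]]
yellow [[24, 184, 214], [25, 222, 227], [24, 226, 213], [20, 124, 220]]
```

```bash
sed -i 's/>160)&(hsv/>120)\&(hsv/; s/abs(P\[:,1\]-mid)>16/abs(P[:,1]-mid)>.016/' h.py; python3 - <<'E'
from h import *
bars(get_image("top"))
E
```

```text
red 1603 carton mid 0.007 -0.1119 len 0.3203 yaw rel deg -23.0
blue 85 carton mid 0.0717 0.002 len 0.0944 yaw rel deg -0.1
yellow 127 carton mid -0.0691 -0.0034 len 0.0967 yaw rel deg -0.9
```

```bash
sed -i 's/^        mid=/        P=P[(abs(P[:,1])<.066)\&(abs(P[:,0])<.12)]; mid=/' h.py; python3 - <<'E'
from h import *
bars(get_image("top"))
plan(*car(.0717,.023),.13,-14.8)
E
```

```text
red 106 carton mid 0.0016 0.0001 len 0.0962 yaw rel deg 1.3
blue 86 carton mid 0.0716 0.002 len 0.0944 yaw rel deg -0.0
yellow 127 carton mid -0.069 -0.0029 len 0.0977 yaw rel deg -1.0
turn units 0.01 shift units (tool axes after turn) [11.61  3.62  4.92] | pos [0.4462 0.0264 0.2284] head -14.7 tilt [-0.  0. -1.] t 11.95 q7 -0.15 open 0.0465
```

>>> apply_moves([
  [1,0.36,0,0],
  [1,0.36,0,0],
  [1,0.36,0,0],
  [1,0.36,0,0],
  [1,0.36,0,0],
  [1,0.36,0,0],
  [1,0.36,0,0],
  [1,0.36,0,0],
  [1,0.36,0,0],
  [1,0.36,0,0],
])

```text
time_s: 13.2
eef_pos: [0.5673, 0.2033, 0.2281]
tcp_rot: [0.791, 0.611, -0.0, -0.0]
force: [-0.7, 0.3, 0.2]
opening: 0.0466
grasp_force: 0.0
```

>>> apply_moves([
  [1,0,0,0],
  [0.6,0,0,0],
  [0,0,1,0],
  [0,0,1,0],
  [0,0,1,0],
  [0,0,1,0],
  [0,0,1,0],
  [0,0,0,0],
])

```text
time_s: 14.2
eef_pos: [0.5735, 0.2318, 0.1272]
tcp_rot: [0.792, 0.611, -0.002, -0.001]
force: [0.8, -0.4, -0.0]
opening: 0.0464
grasp_force: 0.0
```

```bash
python3 - <<'E'
from h import *
plan(*car(.0716,.022),.062,-14.8)
E
```

```text
turn units 0.01 shift units (tool axes after turn) [0.01 0.1  3.26] | pos [0.5735 0.2318 0.1272] head -14.7 tilt [-0.004 -0.001 -1.   ] t 14.2 q7 -0.4 open 0.0464
```

Now descend, grip, lift.

>>> apply_moves([
  [0,0.1,1,0],
  [0,0,1,0],
  [0,0,1,0],
  [0,0,0.25,0],
  [0,0,0,0],
])

```text
time_s: 14.82
eef_pos: [0.5773, 0.2315, 0.0644]
tcp_rot: [0.792, 0.611, 0.0, 0.0]
force: [-0.2, 0.1, 0.0]
opening: 0.0464
grasp_force: 0.0
```

>>> apply_moves([
  [0,0,0,0],
  [0,0,0,0],
  [0,0,0,0],
  [0,0,0,0],
  [0,0,-0.3,0],
  [0,0,-0.5,0],
  [0,0,-0.7,0],
  [0,0,-1,0],
  [0,0,-1,0],
  [0,0,-1,0],
], hand=0)

```text
time_s: 16.08
eef_pos: [0.5769, 0.2313, 0.1553]
tcp_rot: [0.792, 0.61, 0.0, 0.0]
force: [0.2, -0.1, -1.4]
opening: 0.0097
grasp_force: 30.0
```

>>> apply_moves([
  [0,0,-1,0],
  [0,0,-1,0],
  [0,0,-0.6,0],
  [0,0,0,0],
])

```text
time_s: 16.58
eef_pos: [0.5773, 0.2313, 0.2069]
tcp_rot: [0.792, 0.61, 0.001, 0.0]
force: [0.2, -0.2, -2.9]
opening: 0.0094
grasp_force: 30.0
```

```bash
cat >> h.py <<'E'
HK=dict(yellow=np.array([.6792,-.1571]),blue=np.array([.6467,-.2664]),red=np.array([.6152,-.3769])); SY=np.radians(-16.3)
def hook(n,out,lat): # out: mm out along rod; lat: m along stand +y
    c,s=np.cos(SY),np.sin(SY); return HK[n]+np.array([-c*out-s*lat,-s*out+c*lat])
E
python3 - <<'E'
from h import *
plan(*hook("blue",.16,.020),.182,-16.3)
s=bot.get_state();print(s["grasp_force"],s["force"],s["moment"])
im=get_image("scene");cv2.imwrite("pics/g1.png",cv2.resize(im["frame"][110:270,230:400,::-1],None,fx=3,fy=3))
E
```

```text
turn units 0.18 shift units (tool axes after turn) [-21.91   2.31   1.22] | pos [0.5773 0.2313 0.2069] head -14.8 tilt [ 0.002  0.001 -1.   ] t 16.575 q7 -0.44 open 0.0094
29.998785853385925 [ 0.23687578 -0.22483865 -2.93024174] [-0.00201355  0.03672489  0.04956866]
```

View pics/g1.png

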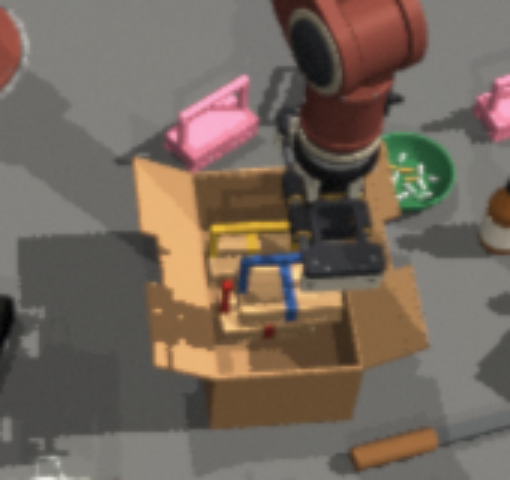

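g1 shows the blue block held level at (290,290), lifted clear of the others.

>>> apply_moves([
  [0,0,0,0.18],
  [-0.6,0,0,0],
  [-1,0,0,0],
  [-1,0,0,0],
  [-1,0,0,0],
  [-1,0.1,0,0],
  [-1,0.1,0,0],
  [-1,0.1,0,0],
  [-1,0.1,0,0],
  [-1,0.1,0,0],
])

```text
time_s: 17.88
eef_pos: [0.5379, 0.062, 0.2057]
tcp_rot: [0.8, 0.6, -0.0, 0.0]
force: [-0.5, -0.5, -1.6]
opening: 0.0098
grasp_force: 30.0
```

>>> apply_moves([
  [-1,0.1,0,0],
  [-1,0.1,0,0],
  [-1,0.2,0,0],
  [-1,0.2,0,0],
  [-1,0.2,0,0],
  [-1,0.2,0,0],
  [-1,0.2,0,0],
  [-1,0.2,0,0],
  [-1,0.2,0,0],
  [-1,0.2,0,0],
])

```text
time_s: 19.12
eef_pos: [0.5162, -0.14, 0.2056]
tcp_rot: [0.8, 0.6, -0.0, -0.0]
force: [-0.0, 0.0, -1.8]
opening: 0.0098
grasp_force: 30.0
```

>>> apply_moves([
  [-1,0,0,0],
  [-1,0,0,0],
  [-1,0,0,0],
  [-0.3,0,0,0],
  [0,0,0.5,0],
  [0,0,0.5,0],
  [0,0,0,0],
  [0,0,0,0],
])

```text
time_s: 20.12
eef_pos: [0.4983, -0.2016, 0.1855]
tcp_rot: [0.8, 0.6, -0.0, -0.0]
force: [-0.3, 0.3, -1.7]
opening: 0.0097
grasp_force: 30.0
```

```bash
python3 - <<'E'
from h import *
plan(*hook("blue",.16,.020),.1845,-16.3)
im=get_image("scene");cv2.imwrite("pics/k1.png",cv2.resize(im["frame"][190:340,90:280,::-1],None,fx=3.2,fy=3.2))
E
```

```text
turn units 0.01 shift units (tool axes after turn) [-0.03  0.03  0.05] | pos [ 0.4983 -0.2016  0.1855] head -16.2 tilt [-0.  0. -1.] t 20.125 q7 0.33 open 0.0097
```

View pics/k1.png

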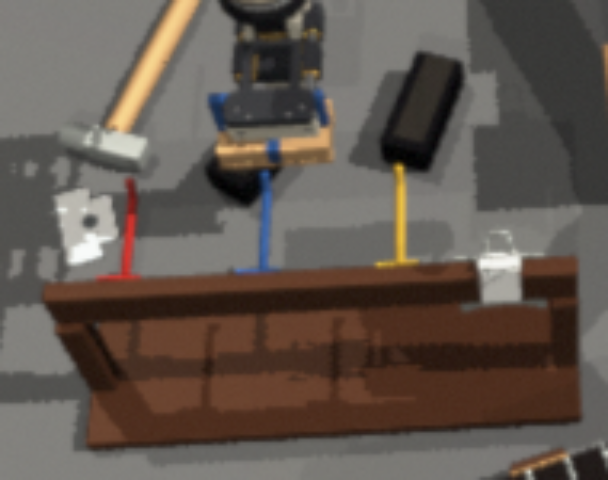

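k1 shows the blue block in line with the blue rod: block stripe at (273,150), rod from (264,172) to (264,268).

```bash
python3 - <<'E'
from h import *
im=get_image("scene")
for n,p in dict(blue=(264,267),red=(128,276),yellow=(401,261)).items():
    print(n,at_z(im,90+p[0]/3.2,190+p[1]/3.2,.165).round(4),HK[n])
# block underside-face front corners
for p in[(222,168),(332,160)]: print(at_z(im,90+p[0]/3.2,190+p[1]/3.2,.1845+.0095-.07).round(4))
print(hook("blue",.16-.026,-.05),hook("blue",.16-.026,.05))
E
```

```text
blue [ 0.6373 -0.2654  0.165 ] [ 0.6467 -0.2664]
red [ 0.6079 -0.3748  0.165 ] [ 0.6152 -0.3769]
yellow [ 0.67   -0.1551  0.165 ] [ 0.6792 -0.1571]
[ 0.5053 -0.2793  0.124 ]
[ 0.5299 -0.1837  0.124 ]
[ 0.50405276 -0.27678093] [ 0.53211943 -0.1808004 ]
```

>>> apply_moves([
  [0,0.5,0,0],
  [0,0.7,0,0],
  [0,0.7,0,0],
  [0,0.7,0,0],
  [0,0.7,0,0],
  [0,0.7,0,0],
  [0,0.7,0,0],
  [0,0.6,0,0],
  [0,0.3,0,0],
  [0,0,0,0],
])

```text
time_s: 21.48
eef_pos: [0.6057, -0.2335, 0.1855]
tcp_rot: [0.8, 0.6, -0.0, -0.0]
force: [-1.1, 0.6, -2.2]
opening: 0.0096
grasp_force: 30.0
```

>>> apply_moves([
  [0,0,0.3,0],
  [0,0,0.3,0],
  [0,0,0.3,0],
  [0,0,0.2,0],
  [0,0,0.15,0],
  [0,0,0,0],
  [0,0,0,0],
])

```text
time_s: 22.35
eef_pos: [0.6057, -0.2336, 0.1609]
tcp_rot: [0.8, 0.6, 0.0, 0.0]
force: [-1.0, -0.2, -2.5]
opening: 0.0099
grasp_force: 30.0
```

```bash
python3 - <<'E'
from h import *
plan(*hook("blue",.048,.020),.159,-16.3)
s=bot.get_state();print(s["force"],s["moment"])
E
```

```text
turn units 0.0 shift units (tool axes after turn) [-0.    0.03  0.09] | pos [ 0.6057 -0.2336  0.1609] head -16.3 tilt [ 0. -0. -1.] t 22.35 q7 0.31 open 0.0099
[-1.04453539 -0.18460936 -2.54453205] [-0.02154568  0.15717823 -0.01677402]
```

>>> apply_moves([
  [0,0,0.1,0],
  [0,0,0.05,0],
  [0,0,0,0],
])

```text
time_s: 22.72
eef_pos: [0.6058, -0.2336, 0.1584]
tcp_rot: [0.8, 0.6, 0.0, 0.0]
force: [0.3, -0.9, 1.9]
opening: 0.0095
grasp_force: 30.0
```

>>> apply_moves([
  [0,0,0.05,0],
  [0,0,0.05,0],
  [0,0,0,0],
])

```text
time_s: 23.1
eef_pos: [0.606, -0.2335, 0.1576]
tcp_rot: [0.8, 0.6, 0.001, 0.001]
force: [-2.2, 2.4, 9.0]
opening: 0.0093
grasp_force: 30.0
```

>>> apply_moves([
  [0,0,-0.1,0],
  [0,0,0,0],
  [0,0,0,0],
  [0,0,0,0],
  [0,0,0,0],
  [0,0,-0.5,0],
  [0,0,-1,0],
  [0,0,-1,0],
  [0,0,-1,0],
  [0,0,-1,0],
], hand=0.5)

```text
time_s: 24.35
eef_pos: [0.6056, -0.2336, 0.2492]
tcp_rot: [0.8, 0.6, 0.0, 0.0]
force: [-0.3, 0.1, -0.5]
opening: 0.0464
grasp_force: 0.0
```

```bash
python3 - <<'E'
from h import *
plan(*car(.0016,.020),.23,-14.8+.6)
bars(get_image("top"))
im=get_image("scene");cv2.imwrite("pics/k2.png",cv2.resize(im["frame"][150:340,90:370,::-1],None,fx=2.7,fy=2.7))
E
```

```text
turn units -0.24 shift units (tool axes after turn) [ 22.11 -10.68   0.94] | pos [ 0.6056 -0.2336  0.2492] head -16.3 tilt [ 0.001 -0.001 -1.   ] t 24.35 q7 0.28 open 0.0464
red 106 carton mid 0.0013 -0.002 len 0.1005 yaw rel deg 0.8Traceback (most recent call last):
  File "<stdin>", line 3, in <module>
  File "h.py", line 38, in bars
    P=np.array([at_z(im,a+x0,b+y0,z)[:2] for a,b in zip(u,v)])-CC
      ~~~~~~~~~~~~~~~~~~~~~~~~~~~~~~~~~~~~~~~~~~~~~~~~~~~~~~~~^~~
ValueError: operands could not be broadcast together with shapes (0,) (2,)
```

>>> apply_moves([
  [0,0,0,-0.24],
  [1,-0.5,0,0],
  [1,-0.5,0,0],
  [1,-0.5,0,0],
  [1,-0.5,0,0],
  [1,-0.5,0,0],
  [1,-0.5,0,0],
  [1,-0.5,0,0],
  [1,-0.5,0,0],
  [1,-0.5,0,0],
])

```text
time_s: 25.65
eef_pos: [0.5617, -0.036, 0.2466]
tcp_rot: [0.789, 0.615, -0.001, -0.001]
force: [-0.6, 1.2, 0.0]
opening: 0.0464
grasp_force: 0.0
```

>>> apply_moves([
  [1,-0.5,0,0],
  [1,-0.5,0,0],
  [1,-0.5,0,0],
  [1,-0.5,0,0],
  [1,-0.5,0,0],
  [1,-0.5,0,0],
  [1,-0.5,0,0],
  [1,-0.5,0,0],
  [1,-0.5,0,0],
  [1,-0.5,0,0],
])

```text
time_s: 26.9
eef_pos: [0.5139, 0.1822, 0.2466]
tcp_rot: [0.789, 0.615, -0.001, -0.0]
force: [-0.1, 1.3, 0.7]
opening: 0.0464
grasp_force: 0.0
```

>>> apply_moves([
  [1,-0.5,0,0],
  [1,-0.5,0,0],
  [1,-0.2,0.5,0],
  [0.2,0,1,0],
  [0,0,1,0],
  [0,0,1,0],
  [0,0,1,0],
  [0,0,0,0],
  [0,0,0,0],
])

```text
time_s: 28.02
eef_pos: [0.5076, 0.2496, 0.1577]
tcp_rot: [0.789, 0.614, 0.0, 0.0]
force: [0.3, 0.5, -0.1]
opening: 0.0463
grasp_force: 0.0
```

```bash
python3 - <<'E'
from h import *
plan(*car(.0016,.019),.064,-14.8+.6)
im=get_image("scene");cv2.imwrite("pics/k2.png",cv2.resize(im["frame"][150:340,90:370,::-1],None,fx=2.7,fy=2.7))
E
```

```text
turn units -0.0 shift units (tool axes after turn) [-0.16 -0.01  4.69] | pos [0.5076 0.2496 0.1577] head -14.2 tilt [ 0. -0. -1.] t 28.025 q7 -0.49 open 0.0463
```

View pics/k2.png

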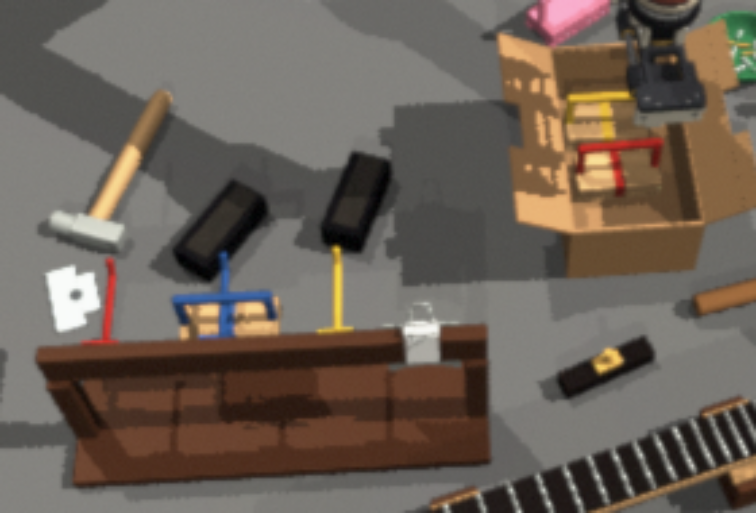

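k2 shows the blue block hanging on the blue hook at (228,310). The red (620,150) and yellow (600,97) bars are still in the carton.

>>> apply_moves([
  [-0.15,0,0.9,0],
  [0,0,1,0],
  [0,0,1,0],
  [0,0,1,0],
  [0,0,0.6,0],
  [0,0,0.2,0],
  [0,0,0,0],
  [0,0,0,0],
])

```text
time_s: 29.08
eef_pos: [0.5071, 0.2468, 0.0644]
tcp_rot: [0.789, 0.614, 0.001, 0.0]
force: [1.0, -0.4, 0.3]
opening: 0.0468
grasp_force: 0.0
```

>>> apply_moves([
  [0,0,0,0],
  [0,0,0,0],
  [0,0,0,0],
  [0,0,0,0],
  [0,0,-0.3,0],
  [0,0,-0.5,0],
  [0,0,-0.7,0],
  [0,0,-1,0],
  [0,0,-1,0],
  [0,0,-1,0],
], hand=0)

```text
time_s: 30.32
eef_pos: [0.5066, 0.2466, 0.1553]
tcp_rot: [0.789, 0.614, 0.0, 0.0]
force: [0.3, -0.1, -0.8]
opening: 0.0093
grasp_force: 30.0
```

>>> apply_moves([
  [0,0,-1,0],
  [0,0,-1,0],
  [0,0,-0.6,0],
  [0,0,0,0],
])

```text
time_s: 30.82
eef_pos: [0.507, 0.2467, 0.2068]
tcp_rot: [0.789, 0.614, 0.001, 0.0]
force: [0.2, -0.1, -2.0]
opening: 0.0098
grasp_force: 30.0
```

```bash
python3 - <<'E'
from h import *
plan(*hook("red",.16,.020),.1855,-16.3)
E
```

```text
turn units 0.24 shift units (tool axes after turn) [-27.41   5.94   1.03] | pos [0.507  0.2467 0.2068] head -14.2 tilt [ 0.002  0.001 -1.   ] t 30.825 q7 -0.51 open 0.0098
```

>>> apply_moves([
  [0,0,0,0.24],
  [-0.4,0,0,0],
  [-1,0.2,0,0],
  [-1,0.2,0,0],
  [-1,0.2,0,0],
  [-1,0.2,0,0],
  [-1,0.2,0,0],
  [-1,0.2,0,0],
  [-1,0.2,0,0],
  [-1,0.2,0,0],
])

```text
time_s: 32.08
eef_pos: [0.49, 0.075, 0.2057]
tcp_rot: [0.8, 0.6, 0.0, 0.0]
force: [0.3, -0.4, -1.1]
opening: 0.01
grasp_force: 30.0
```

>>> apply_moves([
  [-1,0.2,0,0],
  [-1,0.2,0,0],
  [-1,0.2,0,0],
  [-1,0.2,0,0],
  [-1,0.2,0,0],
  [-1,0.2,0,0],
  [-1,0.2,0,0],
  [-1,0.2,0,0],
  [-1,0.2,0,0],
  [-1,0.2,0,0],
])

```text
time_s: 33.33
eef_pos: [0.472, -0.128, 0.2057]
tcp_rot: [0.8, 0.6, 0.0, 0.0]
force: [-0.3, 0.1, -1.3]
opening: 0.0095
grasp_force: 30.0
```

>>> apply_moves([
  [-1,0.2,0,0],
  [-1,0.2,0,0],
  [-1,0.3,0,0],
  [-1,0.4,0,0],
  [-1,0.4,0,0],
  [-1,0.4,0,0],
  [-1,0.3,0,0],
  [-1,0.14,0,0],
  [-1,0,0.5,0],
  [0,0,0.5,0],
])

```text
time_s: 34.58
eef_pos: [0.4653, -0.3149, 0.1854]
tcp_rot: [0.801, 0.598, -0.001, 0.0]
force: [0.4, 0.8, -1.1]
opening: 0.0096
grasp_force: 30.0
```

>>> apply_moves([
  [0,0,0,0],
  [0,0,0,0],
])

```text
time_s: 34.83
eef_pos: [0.4674, -0.3116, 0.1857]
tcp_rot: [0.8, 0.6, 0.0, -0.0]
force: [0.3, -0.3, -2.5]
opening: 0.0096
grasp_force: 30.0
```

```bash
python3 - <<'E'
from h import *
plan(*hook("red",.16,.020),.1855,-16.3)
plan(*hook("red",.05,.020),.1855,-16.3)
E
```

```text
turn units 0.01 shift units (tool axes after turn) [-0.06  0.01  0.01] | pos [ 0.4674 -0.3116  0.1857] head -16.2 tilt [ 0.     0.001 -1.   ] t 34.825 q7 0.54 open 0.0096
turn units 0.01 shift units (tool axes after turn) [-0.06  5.51  0.01] | pos [ 0.4674 -0.3116  0.1857] head -16.2 tilt [ 0.     0.001 -1.   ] t 34.825 q7 0.54 open 0.0096
```

>>> apply_moves([
  [-0.05,0.5,0,0],
  [0,0.7,0,0],
  [0,0.7,0,0],
  [0,0.7,0,0],
  [0,0.7,0,0],
  [0,0.7,0,0],
  [0,0.7,0,0],
  [0,0.5,0,0],
  [0,0.3,0,0],
  [0,0,0,0],
])

```text
time_s: 36.08
eef_pos: [0.5723, -0.3445, 0.1855]
tcp_rot: [0.8, 0.6, -0.0, -0.0]
force: [-0.4, 0.1, -1.3]
opening: 0.0096
grasp_force: 30.0
```

>>> apply_moves([
  [0,0,0.3,0],
  [0,0,0.3,0],
  [0,0,0.3,0],
  [0,0,0.2,0],
  [0,0,0.1,0],
  [0,0,0.1,0],
  [0,0,0,0],
  [0,0,0,0],
])

```text
time_s: 37.08
eef_pos: [0.5722, -0.3446, 0.1598]
tcp_rot: [0.8, 0.6, 0.0, 0.0]
force: [0.1, -0.8, -1.6]
opening: 0.0099
grasp_force: 30.0
```

>>> apply_moves([
  [0,0,0.05,0],
  [0,0,0.05,0],
  [0,0,0,0],
])

```text
time_s: 37.45
eef_pos: [0.5723, -0.3447, 0.1584]
tcp_rot: [0.8, 0.6, 0.0, 0.0]
force: [-0.7, 1.2, 2.9]
opening: 0.0097
grasp_force: 30.0
```

Contact, so release and go for yellow.

>>> apply_moves([
  [0,0,0,0],
  [0,0,0,0],
  [0,0,0,0],
  [0,0,0,0],
  [0,0,0,0],
  [0,0,-0.5,0],
  [0,0,-1,0],
  [0,0,-1,0],
  [0,0,-1,0],
  [0,0,-1,0],
], hand=0.5)

```text
time_s: 38.7
eef_pos: [0.5722, -0.3447, 0.2492]
tcp_rot: [0.8, 0.6, 0.0, 0.001]
force: [0.0, 0.9, 0.1]
opening: 0.0465
grasp_force: 0.0
```

```bash
sed -i 's/^        P=np.array/        if len(u)<20: continue\n        P=np.array/' h.py; python3 - <<'E'
from h import *
bars(get_image("top"))
plan(*car(-.069,.017),.23,-15.8)
E
```

```text
yellow 136 carton mid -0.0694 -0.0045 len 0.101 yaw rel deg -1.4
turn units -0.06 shift units (tool axes after turn) [ 27.43 -14.8    0.97] | pos [ 0.5734 -0.3458  0.2524] head -16.3 tilt [ 0.006 -0.004 -1.   ] t 38.75 q7 0.45 open 0.0468
```

>>> apply_moves([
  [1,-0.5,0,0],
  [1,-0.5,0,0],
  [1,-0.5,0,0],
  [1,-0.5,0,0],
  [1,-0.5,0,0],
  [1,-0.5,0,0],
  [1,-0.5,0,0],
  [1,-0.6,0,0],
  [1,-0.6,0,0],
  [1,-0.6,0,0],
])

```text
time_s: 40.0
eef_pos: [0.5263, -0.1222, 0.248]
tcp_rot: [0.8, 0.6, 0.0, 0.0]
force: [-0.3, 0.2, 0.1]
opening: 0.0466
grasp_force: 0.0
```

>>> apply_moves([
  [1,-0.5,0,0],
  [1,-0.5,0,0],
  [1,-0.5,0,0],
  [1,-0.5,0,0],
  [1,-0.5,0,0],
  [1,-0.5,0,0],
  [1,-0.5,0,0],
  [1,-0.6,0,0],
  [1,-0.6,0,0],
  [1,-0.6,0,0],
])

```text
time_s: 41.25
eef_pos: [0.4808, 0.0995, 0.248]
tcp_rot: [0.8, 0.6, 0.0, 0.0]
force: [0.5, -0.3, 0.4]
opening: 0.0465
grasp_force: 0.0
```

>>> apply_moves([
  [1,-0.6,0,0],
  [1,-0.6,0,0],
  [1,-0.6,0,0],
  [1,-0.6,0,0],
  [1,-0.6,0,0],
  [1,-0.6,0,0],
  [1,-0.6,0,0],
  [0.4,0,0.5,0],
  [0,0,1,0],
  [0,0,1,0],
])

```text
time_s: 42.5
eef_pos: [0.4423, 0.2635, 0.1967]
tcp_rot: [0.801, 0.599, -0.0, 0.0]
force: [0.2, -0.7, -0.2]
opening: 0.0465
grasp_force: 0.0
```

>>> apply_moves([
  [0,0,1,0],
  [0,0,0.5,0],
  [0,0,0,0],
  [0,0,0,0],
])

```text
time_s: 43.0
eef_pos: [0.4424, 0.2645, 0.1682]
tcp_rot: [0.8, 0.6, 0.001, 0.0]
force: [0.9, -0.9, 0.7]
opening: 0.0461
grasp_force: 0.0
```

```bash
python3 - <<'E'
from h import *
plan(*car(-.069,.0165),.064,-16)
E
```

```text
turn units -0.04 shift units (tool axes after turn) [-0.18 -0.19  5.21] | pos [0.4424 0.2645 0.1682] head -16.3 tilt [ 0.001  0.001 -1.   ] t 43.0 q7 -0.63 open 0.0461
```

>>> apply_moves([
  [-0.18,-0.19,0,0],
  [0,0,1,0],
  [0,0,1,0],
  [0,0,1,0],
  [0,0,1,0],
  [0,0,0.8,0],
  [0,0,0.4,0],
  [0,0,0,0],
  [0,0,0,0],
])

```text
time_s: 44.12
eef_pos: [0.4376, 0.2623, 0.0643]
tcp_rot: [0.8, 0.6, 0.001, 0.0]
force: [0.7, 0.4, -0.1]
opening: 0.0468
grasp_force: 0.0
```

>>> apply_moves([
  [0,0,0,0],
  [0,0,0,0],
  [0,0,0,0],
  [0,0,0,0],
  [0,0,-0.3,0],
  [0,0,-0.5,0],
  [0,0,-0.7,0],
  [0,0,-1,0],
  [0,0,-1,0],
  [0,0,-1,0],
], hand=0)

```text
time_s: 45.38
eef_pos: [0.4371, 0.2621, 0.1552]
tcp_rot: [0.8, 0.6, 0.0, 0.0]
force: [0.2, 0.5, -2.1]
opening: 0.0099
grasp_force: 30.0
```

>>> apply_moves([
  [0,0,-1,0],
  [0,0,-1,0],
  [0,0,-0.6,0],
  [0,0,0,0],
])

```text
time_s: 45.88
eef_pos: [0.4375, 0.2623, 0.2067]
tcp_rot: [0.8, 0.6, 0.001, -0.0]
force: [0.6, 0.3, -2.7]
opening: 0.01
grasp_force: 30.0
```

```bash
python3 - <<'E'
from h import *
plan(*hook("yellow",.16,.020),.1855,-16.1)
E
```

```text
turn units -0.02 shift units (tool axes after turn) [-15.77   9.43   1.04] | pos [0.4375 0.2623 0.2067] head -16.3 tilt [ 0.002  0.001 -1.   ] t 45.875 q7 -0.66 open 0.01
```

>>> apply_moves([
  [-0.5,0.3,0,0],
  [-1,0.6,0,0],
  [-1,0.6,0,0],
  [-1,0.6,0,0],
  [-1,0.6,0,0],
  [-1,0.6,0,0],
  [-1,0.6,0,0],
  [-1,0.6,0,0],
  [-1,0.6,0,0],
  [-1,0.6,0,0],
])

```text
time_s: 47.12
eef_pos: [0.4925, 0.0459, 0.2047]
tcp_rot: [0.801, 0.599, -0.001, -0.0]
force: [0.5, -0.4, -2.6]
opening: 0.0096
grasp_force: 30.0
```

>>> apply_moves([
  [-1,0.6,0,0],
  [-1,0.6,0,0],
  [-1,0.6,0,0],
  [-1,0.6,0,0],
  [-1,0.6,0,0],
  [-1,0.6,0,0],
  [-0.27,0.1,0.5,0],
  [0,0,0.5,0],
  [0,0,0,0],
  [0,0,0,0],
])

```text
time_s: 48.38
eef_pos: [0.529, -0.0923, 0.1854]
tcp_rot: [0.8, 0.6, -0.0, -0.0]
force: [0.1, -0.4, -1.7]
opening: 0.0097
grasp_force: 30.0
```

```bash
python3 - <<'E'
from h import *
plan(*hook("yellow",.05,.020),.1855,-16.3)
im=get_image("scene");cv2.imwrite("pics/k3.png",cv2.resize(im["frame"][190:340,90:280,::-1],None,fx=3.2,fy=3.2))
E
```

```text
turn units 0.01 shift units (tool axes after turn) [-0.    5.62 -0.01] | pos [ 0.529  -0.0923  0.1854] head -16.2 tilt [-0.001  0.    -1.   ] t 48.375 q7 0.1 open 0.0097
```

View pics/k3.png

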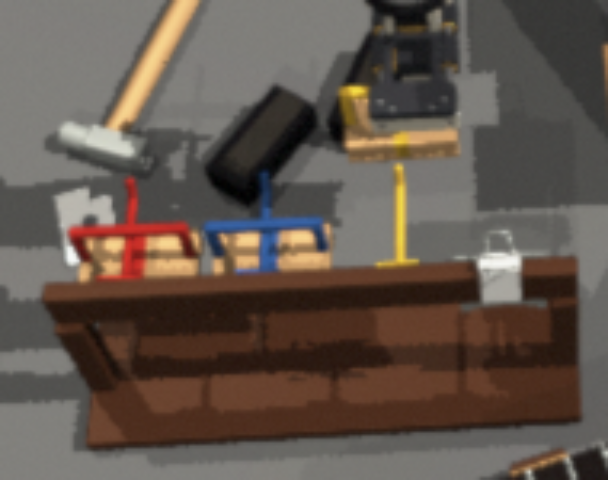

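k3 shows red (130,240) and blue (265,235) hanging, and the yellow block (400,140) lined up with its rod (400,165).

>>> apply_moves([
  [0,0.5,0,0],
  [0,0.7,0,0],
  [0,0.7,0,0],
  [0,0.7,0,0],
  [0,0.7,0,0],
  [0,0.7,0,0],
  [0,0.7,0,0],
  [0,0.6,0,0],
  [0,0.3,0,0],
  [0,0,0,0],
])

```text
time_s: 49.68
eef_pos: [0.6367, -0.1249, 0.1855]
tcp_rot: [0.8, 0.6, -0.0, -0.0]
force: [0.3, -0.6, -2.7]
opening: 0.0097
grasp_force: 30.0
```

>>> apply_moves([
  [0,0,0.3,0],
  [0,0,0.3,0],
  [0,0,0.3,0],
  [0,0,0.2,0],
  [0,0,0.1,0],
  [0,0,0.1,0],
  [0,0,0,0],
  [0,0,0,0],
])

```text
time_s: 50.68
eef_pos: [0.6367, -0.1248, 0.1598]
tcp_rot: [0.8, 0.6, 0.0, 0.0]
force: [-0.1, -0.4, -2.9]
opening: 0.0096
grasp_force: 30.0
```

>>> apply_moves([
  [0,0,0.05,0],
  [0,0,0.05,0],
  [0,0,0,0],
])

```text
time_s: 51.05
eef_pos: [0.6368, -0.1249, 0.1585]
tcp_rot: [0.8, 0.6, 0.0, 0.0]
force: [-1.3, 0.9, 2.8]
opening: 0.0095
grasp_force: 30.0
```

>>> apply_moves([
  [0,0,0,0],
  [0,0,0,0],
  [0,0,0,0],
  [0,0,0,0],
  [0,0,0,0],
  [0,0,-0.5,0],
  [0,0,-1,0],
  [0,0,-1,0],
  [0,0,-1,0],
  [0,0,-1,0],
], hand=0.5)

```text
time_s: 52.3
eef_pos: [0.6367, -0.1249, 0.2492]
tcp_rot: [0.8, 0.6, 0.0, 0.0]
force: [-0.2, -0.4, 0.4]
opening: 0.0463
grasp_force: 0.0
```

>>> apply_moves([
  [1,0,0,0],
  [1,0,0,0],
  [1,0,0,0],
  [1,0,0,0],
  [1,0,0,0],
  [1,0,0,0],
  [1,0,0,0],
  [1,-0.5,0,0],
  [1,-1,0,0],
  [0,-1,0,0],
], hand=0.85)

```text
time_s: 53.55
eef_pos: [0.6384, 0.0659, 0.2472]
tcp_rot: [0.799, 0.601, 0.0, -0.001]
force: [0.5, -0.3, 0.3]
opening: 0.0793
grasp_force: 0.0
```

```bash
python3 - <<'E'
from h import *
t=get_image("top");cv2.imwrite("pics/o1.png",cv2.resize(t["frame"][120:270,300:460,::-1],None,fx=4,fy=4,interpolation=cv2.INTER_CUBIC))
E
```

```text
(no output)
```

View pics/o1.png

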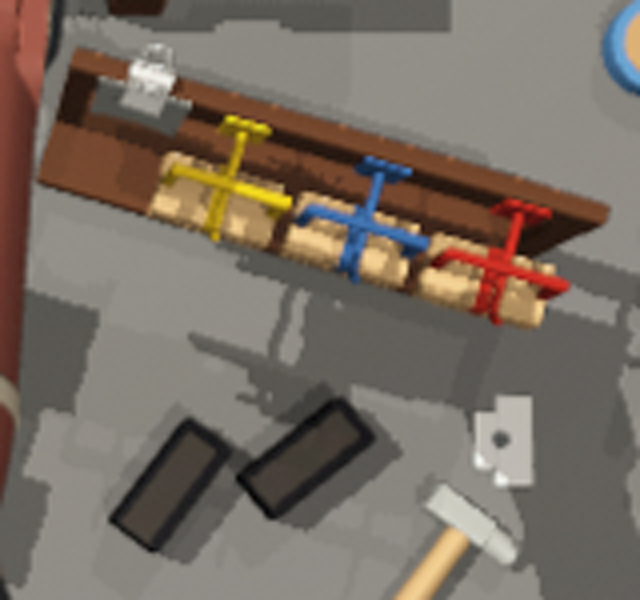

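o1 shows all three blocks hanging on their own hooks. Black block B has been knocked and now has corners (342,398), (376,437), (272,518), (238,480); A's corners are (190,418), (230,450), (152,551), (112,520).

```bash
python3 - <<'E'
from h import *
im=get_image("top")
for n,P in dict(A=[(190,418),(230,450),(152,551),(112,520)],B=[(342,398),(376,437),(272,518),(238,480)]).items():
    Q=np.array([at_z(im,300+(x+.5)/4-.5,120+(y+.5)/4-.5,.038)[:2] for x,y in P]); m=Q.mean(0)
    yaw=np.degrees(np.arctan2(*((Q[0]+Q[1])-(Q[2]+Q[3]))[::-1])); print(n,m.round(4),np.linalg.norm(m),yaw,[np.linalg.norm(Q[i]-Q[i-1]).round(3) for i in range(4)])
    plan(*m,.020,yaw+90)
E
```

```text
A [ 0.3972 -0.117 ] 0.41411126578472146 -36.94352086554021 [np.float64(0.112), np.float64(0.044), np.float64(0.111), np.float64(0.043)]
turn units -8.05 shift units (tool axes after turn) [  4.13 -14.47  11.4 ] | pos [0.6374 0.0643 0.2481] head -16.2 tilt [-0.001  0.001 -1.   ] t 53.65 q7 -0.21 open 0.079
B [ 0.4225 -0.2346] 0.48324596819044957 -51.20644584495105 [np.float64(0.116), np.float64(0.044), np.float64(0.115), np.float64(0.044)]
turn units -6.39 shift units (tool axes after turn) [ -4.94 -17.74  11.4 ] | pos [0.6374 0.0643 0.2481] head -16.2 tilt [-0.001  0.001 -1.   ] t 53.65 q7 -0.21 open 0.079
```

Block B hasn't moved; A was knocked to (0.397, -0.117). I'll take B first.

>>> apply_moves([
  [0,0,0,-1],
  [0,0,0,-1],
  [0,0,0,-1],
  [0,0,0,-1],
  [0,0,0,-1],
  [0,0,0,-1],
  [0,0,0,-0.39],
])

```text
time_s: 54.52
eef_pos: [0.6397, 0.0611, 0.2478]
tcp_rot: [0.433, 0.901, -0.0, 0.0]
force: [-0.2, -0.1, -0.0]
opening: 0.0793
grasp_force: 0.0
```

>>> apply_moves([
  [-0.3,-1,0,0],
  [-0.3,-1,0,0],
  [-0.3,-1,0,0],
  [-0.3,-1,0,0],
  [-0.3,-1,0,0],
  [-0.3,-1,0,0],
  [-0.3,-1,0,0],
  [-0.3,-1,0,0],
  [-0.3,-1,0,0],
  [-0.3,-1,0,0],
])

```text
time_s: 55.78
eef_pos: [0.5195, -0.1109, 0.2477]
tcp_rot: [0.434, 0.901, -0.0, 0.0]
force: [0.5, -0.1, -0.4]
opening: 0.0788
grasp_force: 0.0
```

>>> apply_moves([
  [-0.3,-1,0,0],
  [-0.3,-1,0,0],
  [-0.3,-1,0,0],
  [-0.3,-1,0,0],
  [-0.3,-1,0,0],
  [-0.3,-1,0,0],
  [-0.14,-1,0,0],
  [0,-0.74,1,0],
  [0,0,1,0],
  [0,0,1,0],
])

```text
time_s: 57.02
eef_pos: [0.423, -0.2373, 0.1873]
tcp_rot: [0.434, 0.901, -0.0, 0.0]
force: [0.5, 0.9, 0.1]
opening: 0.0792
grasp_force: 0.0
```

>>> apply_moves([
  [0,0,1,0],
  [0,0,1,0],
  [0,0,1,0],
  [0,0,1,0],
  [0,0,0,0],
  [0,0,0,0],
])

```text
time_s: 57.78
eef_pos: [0.4238, -0.2372, 0.1083]
tcp_rot: [0.434, 0.901, -0.0, 0.001]
force: [-0.7, -0.0, -0.3]
opening: 0.0791
grasp_force: 0.0
```

```bash
python3 - <<'E'
from h import *
plan(.4225,-.2346,.018,38.8)
E
```

```text
turn units -0.02 shift units (tool axes after turn) [0.14 0.03 4.52] | pos [ 0.4238 -0.2372  0.1083] head 38.6 tilt [ 0.001 -0.001 -1.   ] t 57.775 q7 1.29 open 0.0791
```

>>> apply_moves([
  [0.14,0,1,0],
  [0,0,1,0],
  [0,0,1,0],
  [0,0,1,0],
  [0,0,0.5,0],
  [0,0,0,0],
  [0,0,0,0],
])

```text
time_s: 58.65
eef_pos: [0.4224, -0.2348, 0.0184]
tcp_rot: [0.434, 0.901, -0.0, 0.001]
force: [-1.0, 0.0, -0.0]
opening: 0.0792
grasp_force: 0.0
```

>>> apply_moves([
  [0,0,0,0],
  [0,0,0,0],
  [0,0,0,0],
  [0,0,0,0],
  [0,0,-0.3,0],
  [0,0,-0.7,0],
  [0,0,-1,0],
  [0,0,-1,0],
  [0,0,-1,0],
  [0,0,-1,0],
], hand=0)

```text
time_s: 59.9
eef_pos: [0.4217, -0.2342, 0.1191]
tcp_rot: [0.433, 0.901, 0.0, 0.0]
force: [0.4, -0.6, -1.2]
opening: 0.0494
grasp_force: 30.0
```

>>> apply_moves([
  [0,0,-1,0],
  [0,0,-1,0],
  [0,0,-1,0],
  [0,0,-1,0],
  [0,0,-1,1],
  [0,0,0,1],
  [0,0,0,1],
  [0,0,0,1],
  [0,0,0,1],
  [0,0,0,1],
])

```text
time_s: 61.15
eef_pos: [0.4214, -0.2339, 0.2183]
tcp_rot: [0.784, 0.621, 0.0, -0.0]
force: [0.1, -0.4, -1.8]
opening: 0.0498
grasp_force: 30.0
```

```bash
python3 - <<'E'
from h import *
plan(*car(.04,0),.20,-14.8)
print(bot.get_state()["force"],bot.get_state()["grasp_force"])
E
```

```text
turn units 0.18 shift units (tool axes after turn) [23.36 -0.09  0.93] | pos [ 0.4214 -0.2339  0.2183] head -13.2 tilt [ 0.     0.001 -1.   ] t 61.15 q7 0.46 open 0.0498
[ 0.14995161 -0.39975615 -1.76575885] 29.99329537153244
```

>>> apply_moves([
  [0,0,0,0.18],
  [0.6,0,0,0],
  [1,0,0,0],
  [1,0,0,0],
  [1,0,0,0],
  [1,0,0,0],
  [1,0,0,0],
  [1,0,0,0],
  [1,0,0,0],
  [1,0,0,0],
])

```text
time_s: 62.4
eef_pos: [0.4647, -0.0662, 0.2178]
tcp_rot: [0.79, 0.613, 0.0, -0.0]
force: [0.4, -0.7, -2.0]
opening: 0.0498
grasp_force: 30.0
```

>>> apply_moves([
  [1,0,0,0],
  [1,0,0,0],
  [1,0,0,0],
  [1,0,0,0],
  [1,0,0,0],
  [1,0,0,0],
  [1,0,0,0],
  [1,0,0,0],
  [1,0,0,0],
  [1,0,0,0],
])

```text
time_s: 63.65
eef_pos: [0.5152, 0.127, 0.2176]
tcp_rot: [0.791, 0.612, -0.0, 0.0]
force: [0.5, 0.1, -1.4]
opening: 0.0499
grasp_force: 30.0
```

>>> apply_moves([
  [1,0,0,0],
  [1,0,0,0],
  [1,0,0,0],
  [1,0,0.5,0],
  [0.7,0,1,0],
  [0,0,1,0],
  [0,0,0,0],
  [0,0,0,0],
])

```text
time_s: 64.65
eef_pos: [0.5387, 0.2163, 0.1675]
tcp_rot: [0.791, 0.612, -0.0, 0.0]
force: [0.5, 0.0, -2.8]
opening: 0.0499
grasp_force: 30.0
```

```bash
python3 - <<'E'
from h import *
plan(*car(.04,0),.026,-14.8)
im=get_image("scene");b=get_image("top")
f=np.hstack([cv2.resize(im["frame"][120:260,250:390,::-1],None,fx=2.8,fy=2.8),cv2.resize(b["frame"][145:285,180:320,::-1],None,fx=2.8,fy=2.8)])
cv2.imwrite("pics/p1.png",f)
E
```

```text
turn units 0.03 shift units (tool axes after turn) [ 0.1  -0.01  7.08] | pos [0.5387 0.2163 0.1675] head -14.5 tilt [ 0.    -0.001 -1.   ] t 64.65 q7 -0.44 open 0.0499
```

>>> apply_moves([
  [0.1,0,1,0.03],
  [0,0,1,0],
  [0,0,1,0],
  [0,0,1,0],
  [0,0,1,0],
  [0,0,1,0],
  [0,0,0.6,0],
  [0,0,0.3,0],
  [0,0,0.1,0],
  [0,0,0,0],
])

```text
time_s: 66.0
eef_pos: [0.5393, 0.2188, 0.0281]
tcp_rot: [0.792, 0.61, 0.0, 0.0]
force: [-0.9, -0.5, -0.8]
opening: 0.0498
grasp_force: 30.0
```

>>> apply_moves([
  [0,0,0.1,0],
  [0,0,0,0],
  [0,0,0,0],
])

```text
time_s: 66.38
eef_pos: [0.539, 0.2187, 0.0258]
tcp_rot: [0.792, 0.61, 0.0, 0.0]
force: [0.1, -0.7, -2.0]
opening: 0.0495
grasp_force: 30.0
```

>>> apply_moves([
  [0,0,0.07,0],
  [0,0,0,0],
])

```text
time_s: 66.62
eef_pos: [0.5388, 0.2186, 0.0241]
tcp_rot: [0.792, 0.611, -0.0, -0.0]
force: [-0.9, 0.1, -2.1]
opening: 0.0498
grasp_force: 30.0
```

>>> apply_moves([
  [0,0,0,0],
  [0,0,0,0],
  [0,0,0,0],
  [0,0,-0.5,0],
  [0,0,-1,0],
  [0,0,-1,0],
  [0,0,-1,0],
  [0,0,-1,0],
  [0,0,-1,0],
  [0,0,-1,0],
], hand=0.7)

```text
time_s: 67.88
eef_pos: [0.5389, 0.2186, 0.1557]
tcp_rot: [0.792, 0.61, 0.0, 0.0]
force: [0.2, -0.5, 0.4]
opening: 0.0651
grasp_force: 0.0
```

>>> apply_moves([
  [0,0,-1,0],
  [0,0,-1,0],
  [0,0,-1,0],
  [-1,0,0,0],
  [-1,0,0,0],
  [-1,0,0,0],
  [-1,0,0,0],
  [-1,0,0,0],
  [-1,0,0,0],
  [-1,0,0,0],
], hand=0.85)

```text
time_s: 69.12
eef_pos: [0.5029, 0.0819, 0.2143]
tcp_rot: [0.792, 0.61, -0.0, 0.0]
force: [-0.1, -1.7, -0.3]
opening: 0.079
grasp_force: 0.0
```

```bash
python3 - <<'E'
from h import *
b=get_image("top")
f=np.hstack([cv2.resize(b["frame"][145:285,180:320,::-1],None,fx=2.8,fy=2.8),cv2.resize(b["frame"][200:270,320:390,::-1],None,fx=5.6,fy=5.6,interpolation=cv2.INTER_CUBIC)])
cv2.imwrite("pics/p2.png",f)
plan(.413,-.129,.1,53.1)
E
```

```text
turn units -7.93 shift units (tool axes after turn) [ -2.66 -10.95   5.75] | pos [0.5022 0.0783 0.2144] head -15.0 tilt [-0.001 -0.002 -1.   ] t 69.175 q7 -0.24 open 0.0792
```

View pics/p2.png

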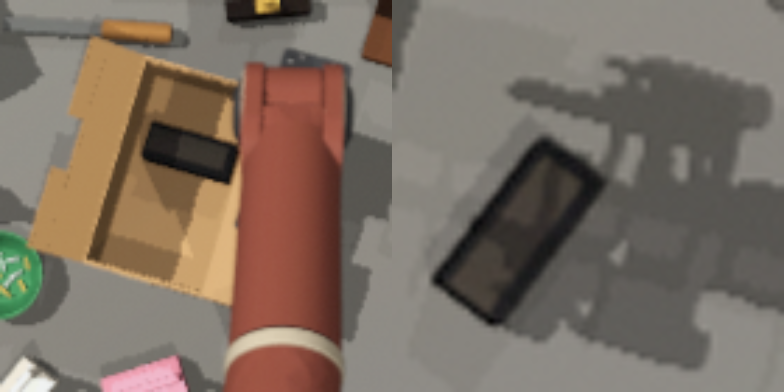

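p2 shows block B lying flat in the carton at (190,152), and block A still where I measured it.

>>> apply_moves([
  [0,0,0,-1],
  [0,0,0,-1],
  [0,0,0,-1],
  [0,0,0,-1],
  [0,0,0,-1],
  [0,0,0,-1],
  [0,0,0,-1],
  [0,0,0,-0.93],
])

```text
time_s: 70.18
eef_pos: [0.5033, 0.0833, 0.2143]
tcp_rot: [0.312, 0.95, 0.0, 0.0]
force: [-0.2, 0.3, -0.3]
opening: 0.0789
grasp_force: 0.0
```

>>> apply_moves([
  [-0.25,-1,0,0],
  [-0.25,-1,0,0],
  [-0.25,-1,0,0],
  [-0.25,-1,0,0],
  [-0.25,-1,0,0],
  [-0.25,-1,0,0],
  [-0.25,-1,0,0],
  [-0.25,-1,0,0],
  [-0.25,-1,0,0],
  [-0.25,-1,0,0],
])

```text
time_s: 71.42
eef_pos: [0.4226, -0.1091, 0.2144]
tcp_rot: [0.316, 0.949, -0.0, -0.0]
force: [0.3, 0.2, -1.2]
opening: 0.079
grasp_force: 0.0
```

>>> apply_moves([
  [-0.16,-0.95,0,0],
  [0,0,1,0],
  [0,0,1,0],
  [0,0,1,0],
  [0,0,1,0],
  [0,0,1,0],
  [0,0,0.7,0],
  [0,0,0,0],
  [0,0,0,0],
])

```text
time_s: 72.55
eef_pos: [0.4153, -0.1251, 0.1009]
tcp_rot: [0.315, 0.949, -0.0, 0.0]
force: [0.0, 0.3, 0.6]
opening: 0.079
grasp_force: 0.0
```

```bash
python3 - <<'E'
from h import *
plan(.413,-.129,.018,53.1)
E
```

```text
turn units 0.02 shift units (tool axes after turn) [-0.02 -0.22  4.14] | pos [ 0.4153 -0.1251  0.1009] head 53.3 tilt [ 0.001 -0.001 -1.   ] t 72.55 q7 1.29 open 0.079
```

>>> apply_moves([
  [0,-0.22,0.6,0],
  [0,0,1,0],
  [0,0,1,0],
  [0,0,1,0],
  [0,0,0.54,0],
  [0,0,0,0],
  [0,0,0,0],
])

```text
time_s: 73.42
eef_pos: [0.4131, -0.128, 0.0179]
tcp_rot: [0.314, 0.949, -0.0, 0.001]
force: [0.4, 0.3, 0.5]
opening: 0.079
grasp_force: 0.0
```

>>> apply_moves([
  [0,0,0,0],
  [0,0,0,0],
  [0,0,0,0],
  [0,0,0,0],
  [0,0,-0.3,0],
  [0,0,-0.7,0],
  [0,0,-1,0],
  [0,0,-1,0],
  [0,0,-1,0],
  [0,0,-1,0],
], hand=0)

```text
time_s: 74.68
eef_pos: [0.4124, -0.1273, 0.1182]
tcp_rot: [0.314, 0.95, 0.0, -0.0]
force: [-0.1, 0.0, -1.2]
opening: 0.0499
grasp_force: 29.9
```

>>> apply_moves([
  [0,0,-1,0],
  [0,0,-1,0],
  [0,0,-1,0],
  [0,0,-1,1],
  [0,0,-1,1],
  [0,0,0,1],
  [0,0,0,1],
  [0,0,0,1],
  [0,0,0,1],
  [0,0,0,1],
])

```text
time_s: 75.92
eef_pos: [0.4121, -0.1271, 0.2173]
tcp_rot: [0.749, 0.663, -0.0, -0.001]
force: [0.1, -0.2, -1.9]
opening: 0.0498
grasp_force: 29.9
```

```bash
python3 - <<'E'
from h import *
plan(*car(-.04,-.02),.20,-14.8)
s=bot.get_state();print(s["force"],s["moment"])
E
```

```text
turn units 0.91 shift units (tool axes after turn) [17.32 -2.28  0.88] | pos [ 0.4121 -0.1271  0.2173] head -7.0 tilt [-0.001  0.001 -1.   ] t 75.925 q7 0.31 open 0.0498
[ 0.12769127 -0.17866712 -1.8513332 ] [-0.14399695  0.06149326 -0.04628298]
```

>>> apply_moves([
  [0,0,0,0.91],
  [0.6,0,0,0],
  [1,0,0,0],
  [1,0,0,0],
  [1,0,0,0],
  [1,0,0,0],
  [1,0,0,0],
  [1,0,0,0],
  [1,0,0,0],
  [1,0,0,0],
])

```text
time_s: 77.18
eef_pos: [0.4556, 0.0406, 0.2173]
tcp_rot: [0.79, 0.613, -0.0, -0.001]
force: [0.5, 0.5, -1.8]
opening: 0.0497
grasp_force: 29.9
```

>>> apply_moves([
  [1,-0.2,0,0],
  [1,-0.3,0,0],
  [1,-0.3,0,0],
  [1,-0.3,0,0],
  [1,-0.3,0,0],
  [1,-0.3,0,0],
  [1,-0.3,0,0],
  [1,-0.28,0,0],
  [0.72,0,0.5,0],
  [0,0,0.5,0],
])

```text
time_s: 78.42
eef_pos: [0.4554, 0.2203, 0.1964]
tcp_rot: [0.79, 0.613, -0.0, -0.0]
force: [0.1, -0.4, -2.9]
opening: 0.0498
grasp_force: 29.9
```

>>> apply_moves([
  [0,0,1,0],
  [0,0,0.5,0],
  [0,0,0,0],
  [0,0,0,0],
])

```text
time_s: 78.92
eef_pos: [0.4563, 0.2187, 0.1679]
tcp_rot: [0.791, 0.612, 0.0, 0.0]
force: [0.2, -0.1, -1.1]
opening: 0.0494
grasp_force: 29.9
```

```bash
python3 - <<'E'
from h import *
plan(*car(-.04,-.02),.025,-14.8)
b=get_image("top");im=get_image("scene")
f=np.hstack([cv2.resize(b["frame"][145:285,180:320,::-1],None,fx=2.8,fy=2.8),cv2.resize(im["frame"][120:260,250:390,::-1],None,fx=2.8,fy=2.8)])
cv2.imwrite("pics/p3.png",f)
E
```

```text
turn units 0.02 shift units (tool axes after turn) [ 0.03 -0.    7.14] | pos [0.4563 0.2187 0.1679] head -14.6 tilt [ 0.001  0.    -1.   ] t 78.925 q7 -0.53 open 0.0494
```

View pics/p3.png

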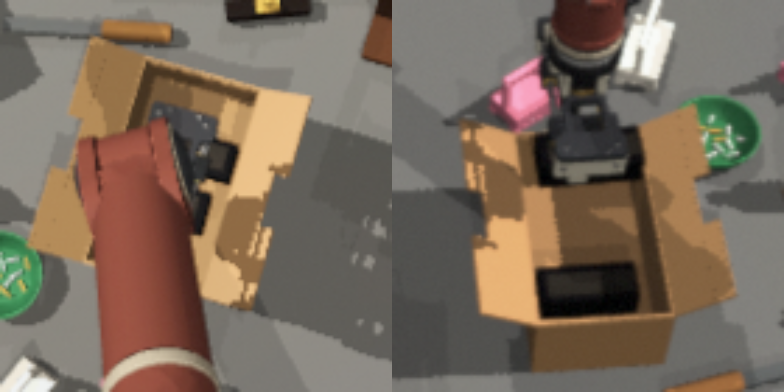

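p3 shows block B (590,290) flat and block A held above the other end, with clearance on both sides. That's my 14 pictures, so from here I check numerically.

>>> apply_moves([
  [0,0,1,0],
  [0,0,1,0],
  [0,0,1,0],
  [0,0,1,0],
  [0,0,1,0],
  [0,0,1,0],
  [0,0,0.6,0],
  [0,0,0.3,0],
  [0,0,0.2,0],
  [0,0,0,0],
])

```text
time_s: 80.28
eef_pos: [0.456, 0.219, 0.0256]
tcp_rot: [0.791, 0.612, 0.0, 0.0]
force: [0.6, -0.7, -1.3]
opening: 0.0501
grasp_force: 29.9
```

>>> apply_moves([
  [0,0,0.1,0],
  [0,0,0,0],
  [0,0,0,0],
])

```text
time_s: 80.65
eef_pos: [0.4559, 0.219, 0.0236]
tcp_rot: [0.791, 0.612, 0.0, 0.0]
force: [0.1, 1.3, -1.7]
opening: 0.0499
grasp_force: 29.9
```

>>> apply_moves([
  [0,0,0,0],
  [0,0,0,0],
  [0,0,0,0],
  [0,0,-0.5,0],
  [0,0,-1,0],
  [0,0,-1,0],
  [0,0,-1,0],
  [0,0,-1,0],
  [0,0,-1,0],
  [0,0,-1,0],
], hand=0.7)

```text
time_s: 81.9
eef_pos: [0.4557, 0.2188, 0.1548]
tcp_rot: [0.791, 0.612, 0.0, -0.0]
force: [-0.5, 0.3, 0.2]
opening: 0.065
grasp_force: 0.0
```

>>> apply_moves([
  [0,0,-1,0],
  [0,0,-1,0],
  [0,0,-1,0],
  [-1,0.8,0,0],
  [-1,0.8,0,0],
  [-1,0.8,0,0],
  [-1,0.8,0,0],
  [-1,0.8,0,0],
  [-1,0.8,0,0],
  [-1,0.8,0,0],
], hand=0)

```text
time_s: 83.15
eef_pos: [0.5291, 0.0544, 0.2141]
tcp_rot: [0.791, 0.612, 0.0, 0.0]
force: [0.0, 0.2, 0.7]
opening: 0.0002
grasp_force: 0.0
```

```bash
python3 - <<'E'
from h import *
plan(*car(.07,-.170),.110,-14.8)
im=get_image("scene"); g=cv2.cvtColor(im["frame"],cv2.COLOR_RGB2GRAY)
# dark area inside the carton, in the carton frame at top height .042
v,u=np.nonzero(g<45); P=np.array([at_z(im,a,b,.042)[:2] for a,b in zip(u,v)])-CC
c,s=np.cos(CY),np.sin(CY);P=P@np.array([[c,-s],[s,c]]);P=P[(abs(P[:,0])<.13)&(abs(P[:,1])<.075)]
h,xe=np.histogram(P[:,0],np.arange(-.13,.131,.01));print(dict(zip((xe[:-1]*1000).round().astype(int).tolist(),h.tolist())))
for q in(P[P[:,0]>0.01],P[P[:,0]<-.01]): print(np.percentile(q,[2,98],axis=0).round(3).tolist())
E
```

```text
turn units 0.03 shift units (tool axes after turn) [-0.45 -0.12  5.21] | pos [0.5291 0.0544 0.2141] head -14.6 tilt [ 0.  0. -1.] t 83.15 q7 -0.19 open 0.0002
{-130: 0, -120: 0, -110: 0, -100: 0, -90: 0, -80: 0, -70: 11, -60: 77, -50: 74, -40: 77, -30: 85, -20: 92, -10: 89, 0: 82, 10: 9, 20: 83, 30: 94, 40: 96, 50: 94, 60: 98, 70: 97, 80: 65, 90: 0, 100: 0, 110: 0, 120: 0}
[[0.021, -0.06], [0.086, 0.047]]
[[-0.06, -0.06], [-0.011, 0.049]]
```

Both blocks lie flat with a gap between them. Now fold the right flap.

>>> apply_moves([
  [-0.45,-0.12,0,0],
  [0,0,1,0],
  [0,0,1,0],
  [0,0,1,0],
  [0,0,1,0],
  [0,0,1,0],
  [0,0,0.1,0],
  [0,0,0,0],
])

```text
time_s: 84.2
eef_pos: [0.5243, 0.0478, 0.112]
tcp_rot: [0.791, 0.612, 0.0, -0.0]
force: [-0.2, 0.7, -1.0]
opening: 0.0006
grasp_force: 0.0
```

>>> apply_moves([
  [0.5,0,0,0],
  [0.5,0,0,0],
  [0.3,0,-0.3,0],
  [0.3,0,-0.4,0],
  [0.4,0,-0.5,0],
  [0.4,0,-0.4,0],
  [0.5,0,-0.3,0],
  [0.5,0,-0.3,0],
  [0.5,0,-0.2,0],
  [0.5,0,0,0],
])

```text
time_s: 85.45
eef_pos: [0.5469, 0.133, 0.1597]
tcp_rot: [0.791, 0.612, 0.0, 0.0]
force: [-0.7, -0.3, -0.0]
opening: 0.0008
grasp_force: 0.2
```

```bash
python3 - <<'E'
from h import *
plan(*car(.07,-.03),.112,-14.8)
s=bot.get_state();d=s["eef_pos"][:2]-CC;c,q=np.cos(CY),np.sin(CY);print("carton y",-q*d[0]+c*d[1],s["force"])
E
```

```text
turn units 0.03 shift units (tool axes after turn) [2.52 0.02 2.39] | pos [0.5469 0.133  0.1597] head -14.6 tilt [ 0.001  0.    -1.   ] t 85.45 q7 -0.29 open 0.0008
carton y -0.08041005074611779 [-0.72005089 -0.2962948  -0.03356085]
```

>>> apply_moves([
  [0.4,0,0,0],
  [0.45,0,0.25,0],
  [0.4,0,0.3,0],
  [0.35,0,0.35,0],
  [0.35,0,0.4,0],
  [0.3,0,0.4,0],
  [0.25,0,0.4,0],
  [0,0,0.2,0],
  [0,0,0,0],
])

```text
time_s: 86.58
eef_pos: [0.5589, 0.1804, 0.1131]
tcp_rot: [0.791, 0.612, -0.0, -0.0]
force: [-0.2, -0.3, -0.8]
opening: 0.0002
grasp_force: 0.0
```

>>> apply_moves([
  [0,0,0.1,0],
  [0,0,0.1,0],
  [0,0,0,0],
])

```text
time_s: 86.95
eef_pos: [0.5591, 0.1805, 0.1094]
tcp_rot: [0.791, 0.612, -0.0, -0.0]
force: [-0.2, 0.5, -0.1]
opening: 0.0001
grasp_force: 0.0
```

```bash
python3 - <<'E'
from h import *
plan(*car(.07,-.03),.106,-14.8)
s=bot.get_state();print(s["force"])
E
```

```text
turn units 0.02 shift units (tool axes after turn) [0.07 0.05 0.17] | pos [0.5591 0.1805 0.1094] head -14.6 tilt [-0. -0. -1.] t 86.95 q7 -0.34 open 0.0001
[-0.24126101  0.53219694 -0.06506613]
```

>>> apply_moves([
  [0,0,0.07,0],
  [0,0,0.06,0],
  [0,0,0,0],
  [0,0,0,0],
])

```text
time_s: 87.45
eef_pos: [0.5592, 0.1807, 0.1082]
tcp_rot: [0.791, 0.612, 0.0, -0.0]
force: [-0.9, -0.4, 7.3]
opening: 0.0006
grasp_force: 3.7
```

>>> apply_moves([
  [0,0,0.06,0],
  [0,0,0.06,0],
  [0,0,0,0],
  [0,0,0,0],
])

```text
time_s: 87.95
eef_pos: [0.5593, 0.1807, 0.1078]
tcp_rot: [0.791, 0.612, 0.001, -0.0]
force: [-5.7, -0.7, 17.4]
opening: 0.0004
grasp_force: 9.0
```

Stiff contact at 0.108, so the right flap is shut. Now the left one.

>>> apply_moves([
  [0,0,-0.3,0],
  [0,0,-1,0],
  [0,0,-1,0],
  [0,0,-1,0],
  [0,0,-1,0],
  [0,0,-1,0],
  [1,0,0,0],
  [1,0,0,0],
  [1,0,0,0],
  [1,0,0,0],
])

```text
time_s: 89.2
eef_pos: [0.579, 0.2604, 0.2091]
tcp_rot: [0.791, 0.612, -0.001, -0.0]
force: [-0.5, 0.5, 0.8]
opening: 0.0005
grasp_force: 0.0
```

>>> apply_moves([
  [1,0,0,0],
  [1,0,0,0],
  [1,0,0,0],
  [1,0,0,0],
  [1,0,0,0],
  [1,0,0,0],
  [0,0,0,0],
  [0,0,0,0],
])

```text
time_s: 90.2
eef_pos: [0.6092, 0.3737, 0.2096]
tcp_rot: [0.791, 0.612, -0.001, 0.0]
force: [-0.3, -0.1, 1.0]
opening: 0.0004
grasp_force: 0.0
```

```bash
python3 - <<'E'
from h import *
plan(*car(.07,.170),.112,-14.8)
im=get_image("top")
# oil bottle cap in the first top view at (225,300)/1.42
d=at_z(im,225/1.42,300/1.42,.11)[:2]-CC;c,s=np.cos(CY),np.sin(CY);print("oil carton xy",c*d[0]+s*d[1],-s*d[0]+c*d[1])
d=at_z(im,254/1.42,345/1.42,.03)[:2]-CC;print("dish",c*d[0]+s*d[1],-s*d[0]+c*d[1])
E
```

```text
turn units 0.02 shift units (tool axes after turn) [0.1  0.09 4.88] | pos [0.6092 0.3737 0.2096] head -14.6 tilt [-0.001 -0.002 -1.   ] t 90.2 q7 -0.65 open 0.0004
oil carton xy -0.08965630737393429 0.26440520300306725
dish -0.17546808284214732 0.1876391774417651
```

>>> apply_moves([
  [0.1,0,0,0],
  [0,0,1,0],
  [0,0,1,0],
  [0,0,1,0],
  [0,0,1,0],
  [0,0,0.9,0],
  [0,0,0,0],
])

```text
time_s: 91.12
eef_pos: [0.609, 0.3755, 0.1107]
tcp_rot: [0.791, 0.611, -0.002, -0.0]
force: [-1.5, 0.2, 0.4]
opening: 0.0004
grasp_force: 0.0
```

>>> apply_moves([
  [-0.5,0,0,0],
  [-0.5,0,0,0],
  [-0.3,0,-0.3,0],
  [-0.3,0,-0.4,0],
  [-0.4,0,-0.5,0],
  [-0.4,0,-0.4,0],
  [-0.5,0,-0.3,0],
  [-0.5,0,-0.3,0],
  [-0.5,0,-0.2,0],
  [-0.5,0,0,0],
])

```text
time_s: 92.38
eef_pos: [0.5879, 0.2903, 0.1608]
tcp_rot: [0.791, 0.612, 0.0, 0.0]
force: [-0.3, 0.9, 0.3]
opening: 0.0009
grasp_force: 0.2
```

>>> apply_moves([
  [-0.4,0,0,0],
  [-0.45,0,0.25,0],
  [-0.4,0,0.3,0],
  [-0.35,0,0.35,0],
  [-0.35,0,0.4,0],
  [-0.3,0,0.4,0],
  [-0.25,0,0.4,0],
  [0,0,0.2,0],
  [0,0,0,0],
])

```text
time_s: 93.5
eef_pos: [0.575, 0.2427, 0.114]
tcp_rot: [0.791, 0.612, -0.0, -0.0]
force: [-0.2, 0.4, 0.5]
opening: 0.0005
grasp_force: 0.0
```

```bash
python3 - <<'E'
from h import *
plan(*car(.07,.03),.108,-14.8)
s=bot.get_state();print(s["force"])
E
```

```text
turn units 0.03 shift units (tool axes after turn) [-0.14  0.07  0.3 ] | pos [0.575  0.2427 0.114 ] head -14.6 tilt [-0.001 -0.    -1.   ] t 93.5 q7 -0.44 open 0.0005
[-0.20006417  0.40406537  0.54414003]
```

>>> apply_moves([
  [0,0,0.15,0],
  [0,0,0.15,0],
  [0,0,0.08,0],
  [0,0,0,0],
  [0,0,0,0],
])

```text
time_s: 94.12
eef_pos: [0.5755, 0.2428, 0.1082]
tcp_rot: [0.791, 0.612, 0.001, -0.0]
force: [-1.4, -1.2, 6.4]
opening: 0.0001
grasp_force: 3.2
```

>>> apply_moves([
  [0,0,0.06,0],
  [0,0,0.05,0],
  [0,0,0,0],
  [0,0,0,0],
])

```text
time_s: 94.62
eef_pos: [0.5756, 0.2429, 0.1079]
tcp_rot: [0.791, 0.612, 0.001, -0.0]
force: [-4.5, -1.7, 14.9]
opening: 0.0003
grasp_force: 7.6
```

>>> apply_moves([
  [0,0,-0.5,0],
  [0,0,-1,0],
  [0,0,-1,0],
  [0,0,-1,0],
  [0,0,-1,0],
  [0,0,-1,0],
  [-1,0,-1,0],
  [-1,0,0,0],
  [-1,0,0,0],
  [-1,0,0,0],
])

```text
time_s: 95.88
eef_pos: [0.5541, 0.1631, 0.2338]
tcp_rot: [0.791, 0.611, -0.001, -0.0]
force: [0.1, -0.7, -0.4]
opening: 0.0005
grasp_force: 0.0
```

>>> apply_moves([
  [-1,0,0,0],
  [-1,0,0,0],
  [-1,0,0,0],
  [-1,0,0,0],
  [-1,0,0,0],
  [-1,0,0,0],
  [-1,0,0,0],
  [0,0,0,0],
  [0,0,0,0],
])

```text
time_s: 97.0
eef_pos: [0.5201, 0.0305, 0.2346]
tcp_rot: [0.791, 0.612, 0.0, -0.0]
force: [0.1, 0.0, -0.2]
opening: 0.0004
grasp_force: 0.0
```

```bash
python3 - <<'E'
from h import *
im=get_image("scene");f=im["frame"];t=get_image("top")["frame"]
for x in(-.1,.1):
    r=[]
    for y in(-.11,-.09,-.068,-.05,-.03,-.01,0,.01,.03,.05,.068,.09,.11):
        u,v=proj(im,[*car(x,y),.108]).round().astype(int); r.append((int(y*1000),f[v,u].tolist()))
    print(x,r)
hsv=cv2.cvtColor(f,cv2.COLOR_RGB2HSV)
for n,rs in HUE.items():  # colour of each hanging bar, 38 mm to either side of its rod
    for l in(-.038,.038):
        u,v=proj(im,[*hook(n,.048,l),.179]).round().astype(int); print(n,l,[hsv[v+k,u].tolist() for k in(-1,1,3)])
old=cv2.imread("pics/top0.png"); new=cv2.resize(t[:,:,::-1],(old.shape[1],old.shape[0]))
d=cv2.absdiff(old,new).max(2)>60
for n,(u,v) in dict(dish=(254,345),rocker=(605,326),caul=(391,209),hammer=(575,382),file=(320,221),oil=(225,300),pinkL=(182,364),pinkR=(328,402),white=(263,410)).items(): print(n,d[v-20:v+20,u-20:u+20].mean().round(2))
E
```

```text
-0.1 [(-110, [123, 123, 118]), (-90, [125, 123, 120]), (-68, [222, 166, 110]), (-50, [222, 167, 110]), (-30, [222, 167, 111]), (-10, [221, 165, 110]), (0, [145, 107, 71]), (10, [222, 166, 110]), (30, [223, 167, 111]), (50, [222, 167, 110]), (68, [217, 162, 109]), (90, [77, 77, 75]), (110, [54, 109, 70])]
0.1 [(-110, [77, 77, 75]), (-90, [62, 59, 54]), (-68, [188, 139, 92]), (-50, [188, 139, 92]), (-30, [188, 139, 91]), (-10, [220, 164, 110]), (0, [93, 70, 46]), (10, [223, 166, 111]), (30, [222, 167, 111]), (50, [222, 166, 109]), (68, [217, 162, 108]), (90, [126, 126, 121]), (110, [126, 125, 122])]
red -0.038 [[2, 91, 137], [1, 201, 195], [8, 162, 132]]
red 0.038 [[2, 108, 144], [1, 204, 189], [10, 145, 160]]
blue -0.038 [[114, 42, 85], [108, 171, 160], [121, 59, 100]]
blue 0.038 [[108, 66, 120], [109, 168, 158], [114, 73, 102]]
yellow -0.038 [[21, 59, 150], [26, 179, 245], [21, 185, 172]]
yellow 0.038 [[22, 163, 232], [25, 183, 243], [20, 169, 154]]
dish 0.0
rocker 0.03
caul 0.0
hammer 0.0
file 0.0
oil 0.0
pinkL 0.0
pinkR 0.0
white 0.0
```

Both flaps are flat, the three bars sit level on their own hooks, and nothing else has moved, so I'm handing in.

```bash
python3 -c "
from station import bot
print(bot.close_job())"
```

```text
the job is handed in; nothing more can be done
None
```

The job is handed in at about 97 s of robot time: all three radius blocks hang on the hooks of their own colour, both black sanding blocks lie flat side by side in the carton with both flaps shut, and the other things on the bench are where they were (last checks from camera pixels; the hand-in returned no verdict).

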